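# Square up a stack of brass blanks in the jig

### The job

Take the brass blank from the sloped rest and lay it, without dropping it, lengthwise on top of the untidy stack of three blanks in the squaring jig. Get all four blanks squared up by tapping their free edges until every blank lies flush against the jig's end stop and its two side stops, with the edges in line. Leave the other things on the bench alone.

Things in the scene. Friction and masses are not known exactly. Their poses are not given: they have to be found in the camera images.
- jig: Aluminium squaring jig, fixed. Base block 16 mm thick, x -38 to +65 mm, y -24 to +52 mm; the blanks lie on its top face and overhang its -x and -y sides, so a finger can reach below their edges. Origin: underside of the base, straight below the centre of a properly seated blank; z up. Stops 30 mm high stand on the base at its +x end and +y side; the -x and -y sides are open for tapping.
- end_stop (a point): Middle of the end stop's stopping face, at jig x +45, y 0, z +31 mm (mid-height). The face looks to the jig's -x and is 40 mm wide and 30 mm high; the stop is 12 mm thick.
- side_stop (a point): Point midway between the two side stops, in the plane of their stopping faces: jig x 0, y +30, z +31 mm. The faces look to the jig's -y. Each stop is 20 mm long, 12 mm thick and 30 mm high; they are centred at jig x -36 and +36 mm, with a free gap of 52 mm between them, in which a finger has room.
- blank_1: Flat brass plate 90 x 60 x 6 mm, about 0.27 kg, the lowest of three in the jig. Origin: centre of its underside; x along the length, y along the width, z through the thickness. It starts 5 to 15 mm back from the end stop, 6 to 14 mm off the side stops (both measured at its centre) and turned up to 0.1 rad. Smooth metal: slides easily.
- blank_2: Flat brass plate 90 x 60 x 6 mm, about 0.27 kg, the middle of three in the jig. Origin: centre of its underside; x along the length, y along the width, z through the thickness. It starts 5 to 15 mm back from the end stop, 6 to 14 mm off the side stops (both measured at its centre) and turned up to 0.1 rad. Smooth metal: slides easily.
- blank_3: Flat brass plate 90 x 60 x 6 mm, about 0.27 kg, the uppermost of three in the jig. Origin: centre of its underside; x along the length, y along the width, z through the thickness. It starts 5 to 15 mm back from the end stop, 6 to 14 mm off the side stops (both measured at its centre) and turned up to 0.1 rad. Smooth metal: slides easily.
- blank_4: Flat brass plate 90 x 60 x 6 mm, about 0.27 kg, like the others, lying loose on the sloped rest: its length x runs up the slope (38 degrees above level), its width y is level. Origin: centre of its underside, which starts 75 mm above the rest's origin. It goes on top of the stack.
- rest: Grey sloped rest, fixed. Origin: underside of its foot (x -60 to +70, y -45 to +45 mm, 10 mm thick). Its board rises towards the rest's +x at 38 degrees from level and is 40 mm wide, so the 60 mm wide blank sticks out 10 mm on both sides and can be gripped by its long edges. A 12 mm high ledge, 40 mm wide, holds the blank's lower short edge.
- hood (a point): Middle of the free upper edge of the rest's hood, a 76 mm wide, 6 mm thick wall that stands square to the board, 62 to 68 mm up the slope from the blank's centre and 64 mm high above the board. It leans out over the blank: a gripper coming straight down strikes it, one that comes square to the board (tilted about 38 degrees from vertical) clears it.
- driver_stand: Round aluminium screwdriver stand with six upright screwdrivers, 100 mm across, 110 mm high; bystander, loose. Origin: centre of its underside.
- pot: Small glass jar with a white cap, 44 mm across, 42 mm high; bystander, loose. Origin: centre of its underside.
- movement_holder: Round steel movement holder with a small central pin, 60 mm across, 34 mm high; bystander, loose. Origin: centre of its underside.
Not all that is in view belongs to the job. What is shaped like the blank_3 but green or turquoise is not meant.

How it is judged:
At the end, for the whole second after the job is handed in: All four blanks lie flat at rest in the jig, stacked with the one from the rest on top, each within 2.5 mm of flush with the end stop and with the side stops and within 0.04 rad of square to them (x of blank_1 in the frame of jig between -0.0025 and 0.0025 m and y of blank_1 in the frame of jig between -0.0025 and 0.0025 m and z of blank_1 in the frame of jig between 0.0135 and 0.0185 m and angle between the x axis of each of blank_1, blank_2, blank_3, blank_4 and the x axis of jig, either way round below 0.04 rad and angle between the z axis of each of blank_1, blank_2, blank_3, blank_4 and the z axis of jig, either way round below 0.05 rad and linear speed of each of blank_1, blank_2, blank_3, blank_4 below 0.02 m/s and x of blank_2 in the frame of jig between -0.0025 and 0.0025 m and y of blank_2 in the frame of jig between -0.0025 and 0.0025 m and z of blank_2 in the frame of jig between 0.0195 and 0.0245 m and x of blank_3 in the frame of jig between -0.0025 and 0.0025 m and y of blank_3 in the frame of jig between -0.0025 and 0.0025 m and z of blank_3 in the frame of jig between 0.0255 and 0.0305 m and x of blank_4 in the frame of jig between -0.0025 and 0.0025 m and y of blank_4 in the frame of jig between -0.0025 and 0.0025 m and z of blank_4 in the frame of jig between 0.0315 and 0.0365 m); the robot touches nothing.
It fails at once if the screwdriver stand is moved more than 15 mm (distance of driver_stand from where it was at the start of the episode above 0.015 m).
It fails at once if the jar is moved more than 15 mm (distance of pot from where it was at the start of the episode above 0.015 m).
It fails at once if the movement holder is moved more than 15 mm (distance of movement_holder from where it was at the start of the episode above 0.015 m).
It fails at once if the fourth blank is dropped: it moves faster than 0.6 m/s while the fingers do not hold it (linear speed of blank_4 above 0.6 m/s and contact force between the fingers and blank_4 below 0.3 N).
It also fails if it takes over 72 s, if anything falls off the work surface, if the arm or the gripper's body presses on something with over 40 N, if the wrist force passes 120 N, or if a joint passes its speed limit or range.

### The arm

A 6-joint arm with a two-finger parallel gripper is mounted at the origin on the work surface. World frame = base frame: x ahead of the robot, y to its left, z up, the work surface at z = 0. Lengths are in m, angles in rad, forces in N, time in s.
With the tool pointing down it reaches from about 0.275 to 1 m from the base axis. Payload 8.4 kg.
Tool frame: the origin (TCP) lies on the front face of the gripper's body, between the roots of the fingers; the fingertips stand ahead of it and the grasp point (between the pads) lies 54 mm ahead of it (arm.tcp_to_tips is the z of the fingertips in the tool frame, in m); z points along the fingers, y is the line along which they close (so a half turn about z gives the same grasp; the last joint's range is limited). The gripper opens to 85 mm and grips with 20 to 120 N. Pads are 22 mm wide; open, the fingers measure 114 mm over their backs; the gripper's body (76 mm by 85 mm) begins 54 mm behind the grasp point. The pads swing forward as they close: fully open they stand 13 mm farther back than shut.
Start: joints at [1.221, 0.353, 1.633, -0, 1.155, -0.002], TCP at [0.213, 0.588, 0.304] pointing down, gripper open.
Joint ranges: [-2.63, 2.63], [-0.92, 2.1], [0.06, 2.66], [-1.3, 4.44], [0, 2.69], [-3.02, 3.02]. Speed limits (rad/s): [2.22, 2.22, 2.79, 3.14, 3.14, 3.14].

### API

Orientations are given as a unit quaternion [x, y, z, w].
In Python, from cell import arm, cams gives the robot as it stands.
- The arm moves only by the shell command python3 -m jog 'ROWS' [OPENING] [FORCE]. ROWS is JSON, a list of rows, each an object of numbers: "dx", "dy", "dz": the shift along the tool's x, y, z as a fraction of full scale; "turn": the turn about the tool's z as a fraction of full scale. In form: [{"dx": .., "dy": .., "dz": .., "turn": ..}, ...]. A call has 1 to 12 rows; each row shifts and turns the commanded pose from where the row before left it, along the tool's axes as they then stand; what a row does not reach is not made up. Full scale, the value 1, is 12 cm for a shift and 90 degrees for a turn. A row lasts 1/10 s, in which the tool goes at most 50 mm and 8.59 degrees, less where a joint would pass 70% of its speed; a pose out of reach is approached as far as the arm can. A call with a number of a shift or a turn outside -1 to 1 is refused whole. A call with a gripper value outside its range is refused whole. OPENING is the opening, from -1 (shut) to 1 (fully open), set as the call begins (- or left out, the last holds). The fingers move at their own pace and stop on an object; FORCE is the grip in N (left out, the last holds). Time passes only in rows, so rows that do not move let the fingers close. It gives the time, the measured TCP pose, the force, the opening and the grip force at its end, in the units of the state.
- arm.get_obs(): the state, without advancing time (a new reading comes with each control period).
- cams.capture(name): name is "side" or "top" or "wrist"; returns a dict with "img" (420x560x3 uint8, blue, green, red), "fx", "fy", "cx", "cy" (pixels), "R" (3x3) and "t" (3): a world point X has camera coordinates R X + t; the wrist camera has in their place "T_tool_cam" (4x4, takes a point from camera to tool coordinates, whose origin is the TCP and whose axes are the flange's). Camera axes: x right, y down, z forward; pixel columns grow to the right and rows downward; lengths in m; the calibration is good to about 2 mm. A picture is of the moment at which its call begins: read the wrist's pose just before it. There is no depth.
- arm.sign_off(): hands the job in; it is judged then, once.
Trained networks look in a picture, given as the dict that the camera call returned (one of the last four; its "shot" number tells which), for a name from the list of things; names that differ only in an ending like _2 or _b are one class to them, and where a whole thing is asked for, a point or a joint stands for the part that bears it (a point fixed in the world has none). Each returns a list of dicts, best first, with "score" (0 to 1); they miss things now and then, are a little off and sometimes report something else, mostly with a low value. They report only what shows in the picture. A call takes as long as a camera call. They do not tell look-alikes from the thing itself.
- cams.trace(target, picture): "pixels" (420x560 bool, what is visible of it) and "position" ([column, row] in pixels, amid what is visible of it).
The state is a dict: "time": time; "joints": joint angles; "joint_velocities": joint speeds; "joint_efforts": joint torques, N m; "tool_pos": TCP position; "tool_rot": TCP orientation; "contact_force": force on the tool from outside, world axes, zero at the start; "torque": the same for the moment, N m; "width": opening from 0.0 (shut) to 1.0 (fully open); "grip_force": force on a finger pad.
Only numpy, scipy, OpenCV 4.12 (cv2) and the standard library are available. Lean on these libraries where they do the work, as an engineer would, in place of code of your own. Each camera call takes 0.05 s, during which the arm holds its last target. There are 200 camera calls.

## Working session

There is one attempt and no reset: what is moved stays moved. The work goes in short steps, Python scripts to look and compute and a shell command to move; the robot and the scene stay as the last step left them, time stands still between calls to the robot, and variables do not carry over. Pictures are saved under pics/ and viewed, at most 10 in all, crops included, and the job is handed in when it is done.

```bash
ls; mkdir -p pics; python3 - <<'E'
from cell import arm,cams
import cv2,numpy as np
o=arm.get_obs();print(o['time'],o['tool_pos'],o['tool_rot'],o['width'],arm.tcp_to_tips)
for n in ['side','top']:
    p=cams.capture(n);cv2.imwrite(f'pics/{n}0.png',p['img'])
    print(n,p['fx'],p['fy'],p['cx'],p['cy'],np.round(p['R'],4).tolist(),np.round(p['t'],4).tolist())
    for t in ['jig','blank_1','blank_4','rest','driver_stand','pot','movement_holder','hood','end_stop','side_stop']:
        try:print(t,[(round(d['score'],2),np.round(d['position']).tolist(),int(d['pixels'].sum())) for d in cams.trace(t,p)])
        except Exception as e:print(t,e)
E
```

```text
pics
0.0 [0.21289374 0.58721727 0.30315468] [ 1.73032136e-01  9.84915938e-01 -6.78997306e-04 -1.15628810e-04] 0.9971060697087116 0.0726
side 477.2693963896819 477.2693963896819 280.1604349486117 209.74505360003377 [[0.9644, -0.2639, 0.017], [-0.1128, -0.4686, -0.8762], [0.2392, 0.8431, -0.4817]] [-0.6178, 0.1791, 1.1834]
jig [(0.58, [309.0, 278.0], 540)]
blank_1 [(0.95, [231.0, 276.0], 523), (0.94, [253.0, 240.0], 389), (0.67, [263.0, 195.0], 317), (0.61, [287.0, 296.0], 125), (0.59, [252.0, 329.0], 856)]
blank_4 [(0.95, [231.0, 276.0], 523), (0.94, [253.0, 240.0], 389), (0.67, [263.0, 195.0], 317), (0.61, [287.0, 296.0], 125), (0.59, [252.0, 329.0], 856)]
rest [(0.79, [268.0, 215.0], 943), (0.38, [265.0, 194.0], 333)]
driver_stand [(0.67, [334.0, 235.0], 1098), (0.51, [292.0, 290.0], 682)]
pot [(0.9, [335.0, 348.0], 527)]
movement_holder [(0.69, [241.0, 183.0], 132)]
hood [(0.88, [270.0, 215.0], 930)]
end_stop [(0.59, [308.0, 280.0], 414), (0.42, [263.0, 194.0], 330)]
side_stop [(0.58, [308.0, 279.0], 469)]
top 427.98034500832125 427.98034500832125 281.08185119352316 211.76485214499846 [[-0.0069, -0.9999, -0.0104], [-0.9942, 0.008, -0.1072], [0.1073, 0.0095, -0.9942]] [-0.0134, 0.6467, 1.0621]
jig [(0.95, [341.0, 212.0], 627)]
blank_1 [(0.95, [310.0, 275.0], 829), (0.92, [358.0, 225.0], 826), (0.89, [389.0, 268.0], 882), (0.68, [257.0, 240.0], 775), (0.65, [200.0, 218.0], 595), (0.45, [341.0, 228.0], 82)]
blank_4 [(0.95, [310.0, 275.0], 829), (0.92, [358.0, 225.0], 826), (0.89, [389.0, 268.0], 882), (0.68, [257.0, 240.0], 775), (0.65, [200.0, 218.0], 595), (0.45, [341.0, 228.0], 82)]
rest [(0.66, [208.0, 207.0], 1345), (0.29, [111.0, 224.0], 476)]
driver_stand [(0.97, [282.0, 155.0], 1138)]
pot [(0.77, [432.0, 213.0], 273)]
movement_holder [(0.76, [110.0, 225.0], 429)]
hood [(0.71, [207.0, 204.0], 1391)]
end_stop [(0.6, [340.0, 208.0], 647)]
side_stop [(0.88, [341.0, 213.0], 597)]
```

```bash
python3 - <<'E'
import cv2
t=cv2.imread('pics/top0.png')[120:320,60:480]
s=cv2.imread('pics/side0.png')[150:370,180:400]
cv2.imwrite('pics/top0c.png',cv2.resize(t,None,fx=1.9,fy=1.9,interpolation=cv2.INTER_CUBIC))
cv2.imwrite('pics/side0c.png',cv2.resize(s,None,fx=2.7,fy=2.7,interpolation=cv2.INTER_CUBIC))
E
```

```text
(no output)
```

View pics/top0c.png

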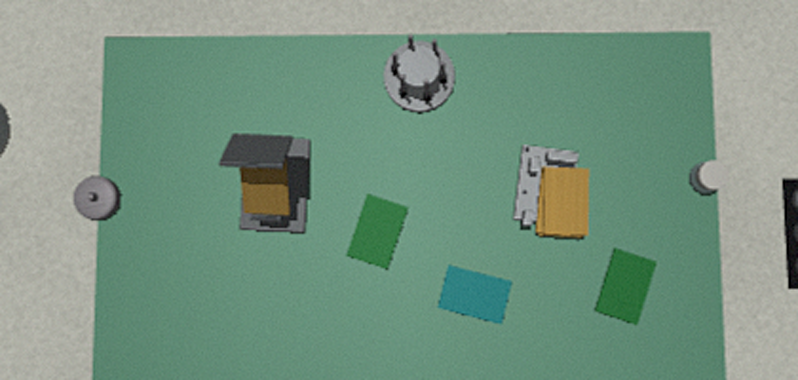

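View pics/side0c.png

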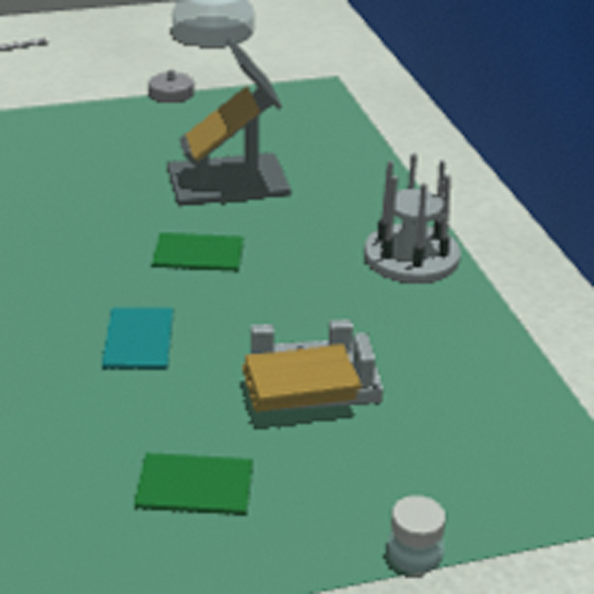

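The top view (crop) shows the rest with the brass blank at about (265,185) and the jig with the brass stack at about (563,200). The flat plates at (377,231), (475,294) and (626,286) are green or turquoise, so they are decoys. The pot is at (705,178), the screwdriver stand at (420,75) and the movement holder at (97,198). In the side view only two brass things show, on the rest at (220,120) and in the jig at (300,375), so those fit the description.

```bash
cat > h.py <<'E'
from cell import arm,cams
import numpy as np,cv2
from scipy.spatial.transform import Rotation as Ro
def Rt(p,obs=None):
    if 'R' in p: return np.array(p['R']),np.array(p['t'])
    T=np.eye(4);T[:3,:3]=Ro.from_quat(obs['tool_rot']).as_matrix();T[:3,3]=obs['tool_pos']
    W=np.linalg.inv(T@np.array(p['T_tool_cam']));return W[:3,:3],W[:3,3]
def proj(p,X,obs=None):
    R,t=Rt(p,obs);c=np.atleast_2d(X)@R.T+t
    return np.c_[p['fx']*c[:,0]/c[:,2]+p['cx'],p['fy']*c[:,1]/c[:,2]+p['cy']]
def back(p,uv,z,obs=None):
    R,t=Rt(p,obs);uv=np.atleast_2d(uv);d=np.c_[(uv[:,0]-p['cx'])/p['fx'],(uv[:,1]-p['cy'])/p['fy'],np.ones(len(uv))]@R
    C=-R.T@t;return C+d*((z-C[2])/d[:,2])[:,None]
E
python3 -m jog; python3 - <<'E'
from h import *
p=cams.capture('top');c=lambda l:[(u/1.9+60,v/1.9+120) for u,v in l]
print('stack top corners z.034',np.round(back(p,c([(541,168),(590,168),(587,238),(538,237)]),.034),3).tolist())
print('rest foot z.01',np.round(back(p,c([(239,231),(305,233)]),.01),3).tolist())
print('jig',np.round(back(p,c([(521,146),(514,218)]),.03),3).tolist())
print('pot,holder,stand',np.round(back(p,[(432,213),(110,225),(282,155)],.03),3).tolist())
w=cams.capture('wrist');print(w['fx'],np.round(w['T_tool_cam'],4).tolist());cv2.imwrite('pics/w0.png',w['img'])
E
```

```text
stack top corners z.034 [[0.654, -0.181, 0.034], [0.653, -0.247, 0.034], [0.559, -0.241, 0.034], [0.561, -0.175, 0.034]]
rest foot z.01 [[0.573, 0.231, 0.01], [0.57, 0.14, 0.01]]
jig [[0.685, -0.156, 0.03], [0.587, -0.144, 0.03]]
pot,holder,stand [[0.641, -0.405, 0.03], [0.616, 0.423, 0.03], [0.796, -0.022, 0.03]]
306.9492580383197 [[-0.0001, -0.9541, -0.2995, 0.0755], [1.0, -0.0, -0.0003, -0.0007], [0.0002, -0.2995, 0.9541, -0.0703], [0.0, 0.0, 0.0, 1.0]]invalid input
```

Only two brass things are in view, so there's no ambiguity. I'll move the wrist camera over the rest.

```bash
python3 -m jog '[{"dx":-0.35,"dy":-0.195,"dz":0.01},{"dx":-0.35,"dy":-0.195,"dz":0.01},{"dx":-0.35,"dy":-0.195,"dz":0.01},{"dx":-0.35,"dy":-0.195,"dz":0.01},{"dx":-0.35,"dy":-0.195,"dz":0.01},{"dx":-0.35,"dy":-0.195,"dz":0.01},{"dx":-0.35,"dy":-0.195,"dz":0.01},{"dx":-0.35,"dy":-0.195,"dz":0.01},{"dx":-0.35,"dy":-0.195,"dz":0.01},{"dx":-0.35,"dy":-0.195,"dz":0.01},{"dx":-0.35,"dy":-0.195,"dz":0.01}]' 1
python3 -m jog '[{"turn":-0.067},{"turn":-0.067},{"turn":-0.067},{"dx":0}]'
cat > look.py <<'E'
import sys
from h import *
o=arm.get_obs();p=cams.capture('wrist')
cv2.imwrite(f'pics/{sys.argv[1]}.png',p['img']);import pickle
pickle.dump(({k:v for k,v in p.items()},o),open(f'{sys.argv[1]}.pkl','wb'))
print(o['time'],o['tool_pos'],o['tool_rot'],o['width'],o['contact_force'])
E
python3 look.py w1
```

```text
1.2 [0.21303292 0.58757869 0.30389671] [1.73024564e-01 9.84917509e-01 6.16381562e-06 1.34935367e-05] 1.0023049791792207 [0.79745036 1.28113819 0.07422632]invalid input
invalid input
```

View pics/w1.png

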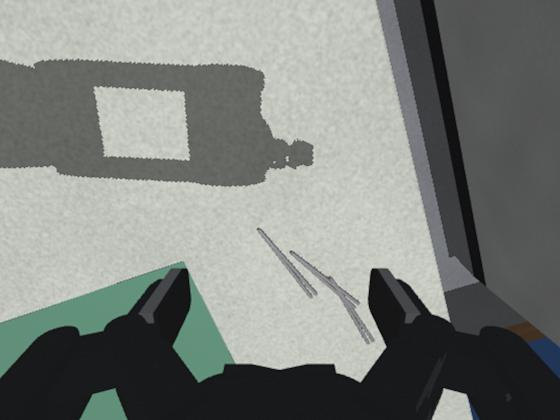

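The picture shows only table and gripper, because the arm hasn't moved: the rows were refused, probably for lacking all four keys.

```bash
python3 -m jog '[{"dx":-0.35,"dy":-0.195,"dz":0.01,"turn":0},{"dx":-0.35,"dy":-0.195,"dz":0.01,"turn":0},{"dx":-0.35,"dy":-0.195,"dz":0.01,"turn":0},{"dx":-0.35,"dy":-0.195,"dz":0.01,"turn":0},{"dx":-0.35,"dy":-0.195,"dz":0.01,"turn":0},{"dx":-0.35,"dy":-0.195,"dz":0.01,"turn":0},{"dx":-0.35,"dy":-0.195,"dz":0.01,"turn":0},{"dx":-0.35,"dy":-0.195,"dz":0.01,"turn":0},{"dx":-0.35,"dy":-0.195,"dz":0.01,"turn":0},{"dx":-0.35,"dy":-0.195,"dz":0.01,"turn":0},{"dx":-0.35,"dy":-0.195,"dz":0.01,"turn":0}]' 1 
python3 -m jog '[{"dx":0,"dy":0,"dz":0,"turn":-0.067},{"dx":0,"dy":0,"dz":0,"turn":-0.067},{"dx":0,"dy":0,"dz":0,"turn":-0.067},{"dx":0,"dy":0,"dz":0,"turn":0}]'
python3 look.py w1
```

```text
time: 2.35
tool_pos: [0.5608, 0.1864, 0.2909]
tool_rot: [0.173, 0.985, 0.0, 0.0]
contact_force: [0.6, 0.3, -0.2]
width: 1.001
grip_force: 0.0
time: 2.75
tool_pos: [0.5597, 0.1879, 0.2906]
tool_rot: [0.015, 1.0, -0.0, -0.0]
contact_force: [0.0, 0.8, 0.1]
width: 1.0
grip_force: 0.0
2.75 [0.55971309 0.18791065 0.2906431 ] [ 1.54878101e-02  9.99880056e-01 -2.11585761e-05 -3.16192235e-05] 1.0000346984096136 [0.00790815 0.83810333 0.13465606]
```

View pics/w1.png

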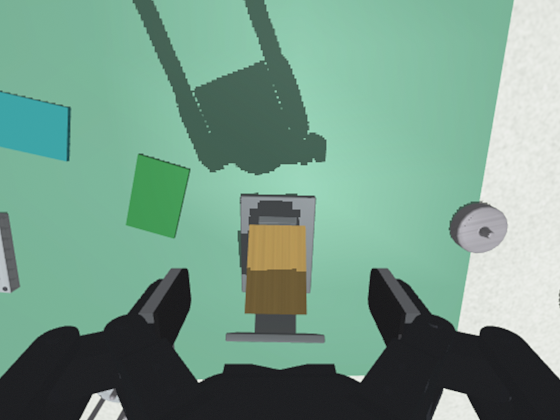

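The wrist view shows the blank on the rest: lower edge at about (249–306, 224), upper edge at (246–307, 313), hood edge at row 334–341 and foot front edge at row 195. Next I'll fit the rest's pose.

```bash
cat > fit.py <<'E'
from h import *
import pickle
from scipy.optimize import least_squares
p,o=pickle.load(open('w1.pkl','rb'))
a=np.radians(38);u=np.array([np.cos(a),0,np.sin(a)]);n=np.array([-np.sin(a),0,np.cos(a)]);y=np.array([0,1,0])
P=lambda s,w,h:np.array([0,0,.075])+s*u+w*y+h*n
M=np.array([[-.06,-.045,.01],[-.06,.045,.01],P(-.045,-.03,.006),P(-.045,.03,.006),P(.045,-.03,.006),P(.045,.03,.006),P(.062,-.038,.064),P(.062,.038,.064)])
I=np.array([(241,195),(316,197),(249,224),(306,224),(246,313),(307,313),(226,333),(325,333)],float)
W=lambda q:M@Ro.from_euler('z',q[2]).as_matrix().T+[q[0],q[1],0]
r=least_squares(lambda q:(proj(p,W(q),o)-I).ravel(),[.63,.185,0],loss='soft_l1')
print(r.x,np.round(proj(p,W(r.x),o)-I,1).tolist())
g=P(-.040,0,.003);print('grasp world',Ro.from_euler('z',r.x[2]).apply(g)+[r.x[0],r.x[1],0])
E
python3 fit.py
```

```text
[ 0.63269543  0.18236857 -0.04456936] [[-1.4, 0.3], [0.1, -0.7], [0.3, 0.1], [-0.4, 0.8], [-0.8, -0.3], [0.4, 0.4], [0.4, -0.8], [0.4, 0.4]]
grasp world [0.59936115 0.18385524 0.05273757]
```

```bash
python3 -m jog '[{"dx":0,"dy":0,"dz":0.38,"turn":0.0087},{"dx":0,"dy":-0.018,"dz":0.38,"turn":0},{"dx":0,"dy":0,"dz":0.38,"turn":0},{"dx":0,"dy":0,"dz":0.25,"turn":0},{"dx":0,"dy":0,"dz":0.15,"turn":0},{"dx":0,"dy":0,"dz":0,"turn":0},{"dx":0,"dy":0,"dz":0,"turn":0}]'
```

```text
time: 3.5
tool_pos: [0.5597, 0.1862, 0.1062]
tool_rot: [0.024, 1.0, -0.0, -0.0]
contact_force: [0.5, 0.1, 1.3]
width: 1.002
grip_force: 0.0
```

```bash
python3 -m jog '[{"dx":-0.083,"dy":0,"dz":0,"turn":0},{"dx":-0.083,"dy":0,"dz":0,"turn":0},{"dx":-0.083,"dy":0,"dz":0,"turn":0},{"dx":-0.083,"dy":0,"dz":0,"turn":0},{"dx":0,"dy":0,"dz":0,"turn":0},{"dx":0,"dy":0,"dz":0,"turn":0}]'; python3 look.py w2
python3 - <<'E'
from h import *
for n in['side']:
    p=cams.capture(n);uv=proj(p,[[.63,.18,.1]])[0].astype(int);print(uv)
    cv2.imwrite('pics/s2.png',cv2.resize(p['img'][uv[1]-60:uv[1]+60,uv[0]-70:uv[0]+70],None,fx=4,fy=4,interpolation=cv2.INTER_CUBIC))
E
```

```text
time: 4.1
tool_pos: [0.5994, 0.184, 0.1058]
tool_rot: [0.023, 1.0, -0.0, -0.0]
contact_force: [-1.0, 0.5, 0.4]
width: 0.998
grip_force: 0.0
4.1 [0.59942507 0.18398681 0.10578032] [ 2.30861071e-02  9.99733466e-01 -4.18142264e-05 -1.61040454e-04] 0.9977585286250829 [-0.9881877   0.4572735   0.43133918]
[261 188]
```

View pics/s2.png

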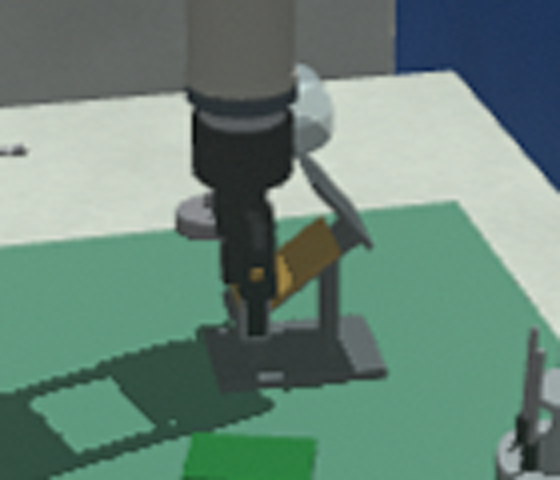

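The side view shows the fingers straddling the blank's lower end at about (265,275), with the hood tip at (305,155) just clear of the body. Now I'll grip.

```bash
python3 -m jog '[{"dx":0,"dy":0,"dz":0,"turn":0},{"dx":0,"dy":0,"dz":0,"turn":0},{"dx":0,"dy":0,"dz":0,"turn":0},{"dx":0,"dy":0,"dz":0,"turn":0},{"dx":0,"dy":0,"dz":0,"turn":0},{"dx":0,"dy":0,"dz":0,"turn":0}]' -1 80
```

```text
time: 4.8
tool_pos: [0.599, 0.1842, 0.1064]
tool_rot: [0.023, 1.0, -0.0, -0.0]
contact_force: [-2.8, -1.5, 5.7]
width: 0.676
grip_force: 83.8
```

```bash
python3 -m jog '[{"dx":0.03,"dy":0,"dz":-0.033,"turn":0},{"dx":0.051,"dy":0,"dz":-0.066,"turn":0},{"dx":0.051,"dy":0,"dz":-0.066,"turn":0},{"dx":0.051,"dy":0,"dz":-0.066,"turn":0},{"dx":0.08,"dy":0,"dz":-0.03,"turn":0},{"dx":0.12,"dy":0,"dz":0,"turn":0},{"dx":0.15,"dy":0,"dz":0,"turn":0},{"dx":0.15,"dy":0,"dz":0,"turn":0},{"dx":0.15,"dy":0,"dz":-0.1,"turn":0},{"dx":0,"dy":0,"dz":-0.2,"turn":0},{"dx":0,"dy":0,"dz":-0.2,"turn":0},{"dx":0,"dy":0,"dz":0,"turn":0}]'
python3 - <<'E'
from h import *
o=arm.get_obs();p=cams.capture('side');uv=proj(p,[o['tool_pos']])[0].astype(int);print(uv)
cv2.imwrite('pics/s3.png',cv2.resize(p['img'][uv[1]-60:uv[1]+60,uv[0]-70:uv[0]+70],None,fx=4,fy=4,interpolation=cv2.INTER_CUBIC))
E
```

```text
time: 6.0
tool_pos: [0.5002, 0.1893, 0.2]
tool_rot: [0.023, 1.0, 0.001, 0.002]
contact_force: [0.4, -0.0, -1.8]
width: 0.679
grip_force: 86.2
[216 160]
```

View pics/s3.png

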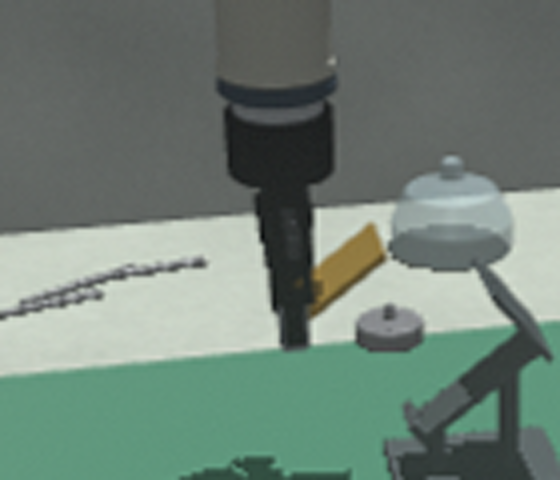

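The blank is held securely, still at about 38°, with its upper end at (378,235) clear of the rest. Next I'll go over the jig and look.

```bash
python3 -m jog '[{"dx":0,"dy":-0.1,"dz":-0.3,"turn":0},{"dx":-0.05,"dy":-0.33,"dz":-0.2,"turn":0},{"dx":-0.15,"dy":-0.33,"dz":-0.1,"turn":0},{"dx":-0.17,"dy":-0.33,"dz":-0.1,"turn":0},{"dx":-0.18,"dy":-0.33,"dz":-0.1,"turn":0},{"dx":-0.18,"dy":-0.33,"dz":0,"turn":0},{"dx":-0.18,"dy":-0.33,"dz":0,"turn":0},{"dx":-0.18,"dy":-0.33,"dz":0,"turn":0},{"dx":-0.18,"dy":-0.33,"dz":0,"turn":0},{"dx":-0.18,"dy":-0.33,"dz":0,"turn":0},{"dx":-0.03,"dy":-0.1,"dz":0,"turn":0},{"dx":0,"dy":0,"dz":0,"turn":0}]'
python3 look.py w3
```

```text
time: 7.25
tool_pos: [0.659, -0.2011, 0.2907]
tool_rot: [0.024, 1.0, 0.0, -0.001]
contact_force: [0.0, 0.7, -2.6]
width: 0.679
grip_force: 87.5
7.25 [ 0.65895377 -0.20112892  0.29072325] [ 2.40675081e-02  9.99709300e-01  2.64877698e-04 -1.41467012e-03] 0.6792086437435859 [ 0.01595093  0.7089278  -2.64509791]
```

View pics/w3.png

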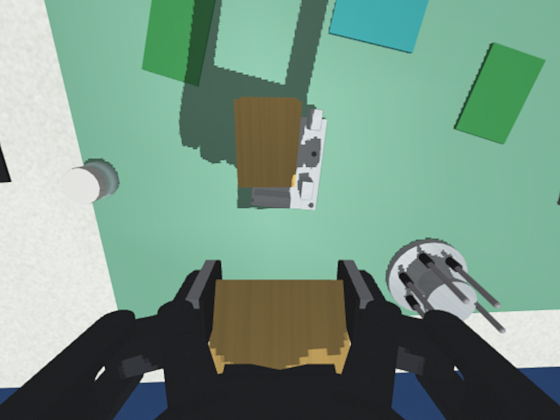

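The wrist view shows the jig with its stack at (235–300, 97–187), side stops at (317,118) and (307,188), and the end stop at (270,197). The gripped blank is at (280,320). I'll enlarge the jig to read corners.

```bash
python3 - <<'E'
import cv2,numpy as np
i=cv2.imread('pics/w3.png')[90:218,225:340];k=4.6
i=cv2.resize(i,None,fx=k,fy=k,interpolation=cv2.INTER_CUBIC)
i=np.clip(i.astype(float)*1.3+15,0,255).astype(np.uint8)
for c in range(230,340,10):
    x=int((c-225)*k);cv2.line(i,(x,0),(x,6),(0,0,255));cv2.putText(i,str(c),(x-10,18),0,.35,(0,0,255))
for r in range(100,218,10):
    y=int((r-90)*k);cv2.line(i,(0,y),(6,y),(0,0,255));cv2.putText(i,str(r),(8,y+4),0,.35,(0,0,255))
cv2.imwrite('pics/w3c.png',i)
E
```

```text
(no output)
```

View pics/w3c.png

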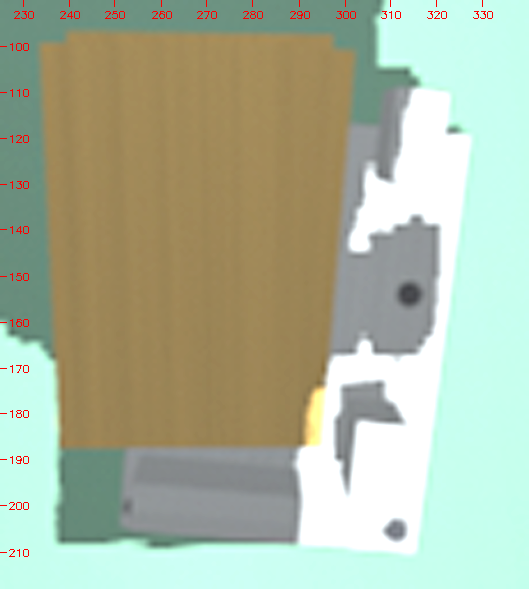

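```bash
cat > fitj.py <<'E'
from h import *
import pickle
from scipy.optimize import least_squares
p,o=pickle.load(open('w3.pkl','rb'))
M=np.array([[65,52,16],[65,-24,16],[-38,52,16],[-46,42,46],[-46,30,46],[45,-20,46],[45,20,46]])*1e-3
I=np.array([(315.5,210),(251,207),(327.5,119),(322.5,110),(314,109),(254,194.5),(290.5,198)],float)
W=lambda q:M@Ro.from_euler('z',q[2]).as_matrix().T+[q[0],q[1],0]
r=least_squares(lambda q:(proj(p,W(q),o)-I).ravel(),[.615,-.2,-.05],loss='soft_l1')
print(r.x,np.round(proj(p,W(r.x),o)-I,1).tolist())
S=back(p,[(238,187),(292,187),(240,97),(297,97)],.034,o)
R=Ro.from_euler('z',r.x[2]).as_matrix()
print('stack in jig mm',np.round(((S-[r.x[0],r.x[1],0])@R)*1e3,1).tolist())
E
python3 fitj.py
```

```text
[ 0.61817532 -0.20306192 -0.13796376] [[0.1, 0.6], [0.0, -2.0], [0.1, 0.3], [0.7, -0.1], [-3.1, -0.3], [-0.5, 0.4], [0.7, 0.2]]
stack in jig mm [[40.8, -38.2, 34.0], [35.5, 20.3, 34.0], [-51.1, -40.8, 34.0], [-56.2, 15.9, 34.0]]
```

Jig is at (0.618, −0.203), yaw −0.138 rad. Only a vertical gripper is possible, so I'll let the blank pivot in a light grip until it's about level. First I'll write a tilt estimator (side view) and then test at 20 N.

```bash
cat > tilt.py <<'E'
from h import *
o=arm.get_obs();p=cams.capture('side')
R0=Ro.from_quat(o['tool_rot']).as_matrix();G=np.array(o['tool_pos'])+.0535*R0[:,2]
hsv=cv2.cvtColor(p['img'],cv2.COLOR_BGR2HSV)
m=((hsv[...,0]>10)&(hsv[...,0]<26)&(hsv[...,1]>90)).astype(np.uint8)
uv=proj(p,[G])[0].astype(int);roi=np.zeros_like(m);cv2.circle(roi,tuple(map(int,uv)),62,1,-1);roi[:,:uv[0]-12]=0
m&=roi;res=[]
for s0 in(-.040,-.035):
  for a in np.radians(np.arange(-90,60,2)):
    fx=-R0[:,0];u=np.cos(a)*fx-np.sin(a)*R0[:,2];n=np.cross(u,R0[:,1]);n=n if n[2]>0 else -n
    X=np.array([G+(s-s0)*u+w*R0[:,1]+h*n for s in(-.045,.045) for w in(-.03,.03) for h in(-.003,.003)])
    k=np.zeros_like(m);cv2.fillConvexPoly(k,cv2.convexHull(np.round(proj(p,X)).astype(np.int32)),1)
    res.append(((k&m).sum()/max(1,(k|m).sum()),np.degrees(a),s0))
print('tilt',sorted(res)[-4:],m.sum(),o['time'],o['tool_pos'],o['width'],o['grip_force'],o['contact_force'])
E
python3 tilt.py
python3 -m jog '[{"dx":0,"dy":0,"dz":0,"turn":0.0287},{"dx":0,"dy":0,"dz":0,"turn":0.0287},{"dx":0,"dy":0,"dz":0,"turn":0}]' -1 20; python3 tilt.py
```

```text
tilt [(np.float64(0.4293125810635538), np.float64(40.0), -0.04), (np.float64(0.44692005242463956), np.float64(34.0), -0.04), (np.float64(0.44940867279894875), np.float64(38.0), -0.04), (np.float64(0.45539280958721706), np.float64(36.0), -0.04)] 342 7.3 [ 0.65859353 -0.19958999  0.2910273 ] 0.6792080144265727 87.52303004264832 [-0.13048744  0.91147808 -2.55461165]
time: 7.65
tool_pos: [0.6589, -0.1976, 0.2929]
tool_rot: [0.067, 0.998, 0.0, -0.0]
contact_force: [0.3, -0.7, -2.2]
width: 0.678
grip_force: 87.5
tilt [(np.float64(0.49375866851595007), np.float64(40.0), -0.04), (np.float64(0.5020408163265306), np.float64(36.0), -0.04), (np.float64(0.5062240663900415), np.float64(34.0), -0.04), (np.float64(0.5125), np.float64(38.0), -0.04)] 369 7.65 [ 0.65893655 -0.19761277  0.29286826] 0.678352585685042 87.51201152801514 [ 0.26896269 -0.71221513 -2.16945522]
```

```bash
python3 -m jog '[{"dx":0,"dy":0,"dz":0,"turn":0},{"dx":0,"dy":0,"dz":0,"turn":0},{"dx":0,"dy":0,"dz":0,"turn":0},{"dx":0,"dy":0,"dz":0,"turn":0}]' -0.9 20; python3 tilt.py
```

```text
time: 8.1
tool_pos: [0.6595, -0.1993, 0.2932]
tool_rot: [0.068, 0.998, 0.0, 0.0]
contact_force: [-0.6, 0.4, -2.0]
width: 0.677
grip_force: 87.5
tilt [(np.float64(0.5021156558533145), np.float64(40.0), -0.04), (np.float64(0.5083798882681564), np.float64(34.0), -0.04), (np.float64(0.5183098591549296), np.float64(38.0), -0.04), (np.float64(0.5234708392603129), np.float64(36.0), -0.04)] 368 8.1 [ 0.65948299 -0.19934907  0.29322451] 0.6769507227303992 87.51007676124573 [-0.58647936  0.40147394 -2.01329811]
```

The force doesn't relax while holding. I'll put the blank back on the rest and regrip with 20 N, higher on the fingertips. First the return trip.

```bash
python3 -m jog '[{"dx":0,"dy":0,"dz":0,"turn":-0.0287},{"dx":0,"dy":0,"dz":0,"turn":-0.0287},{"dx":0.148,"dy":0.318,"dz":0,"turn":0},{"dx":0.148,"dy":0.318,"dz":0,"turn":0},{"dx":0.148,"dy":0.318,"dz":0,"turn":0},{"dx":0.148,"dy":0.318,"dz":0,"turn":0},{"dx":0.148,"dy":0.318,"dz":0,"turn":0},{"dx":0.148,"dy":0.318,"dz":0,"turn":0},{"dx":0.148,"dy":0.318,"dz":0,"turn":0},{"dx":0.148,"dy":0.318,"dz":0,"turn":0},{"dx":0.148,"dy":0.318,"dz":0,"turn":0},{"dx":0.148,"dy":0.318,"dz":0,"turn":0}]'
python3 -m jog '[{"dx":0,"dy":0,"dz":0.39,"turn":0},{"dx":0,"dy":0,"dz":0.386,"turn":0},{"dx":0,"dy":0,"dz":0,"turn":0},{"dx":0,"dy":0,"dz":0,"turn":0}]'
```

```text
time: 9.35
tool_pos: [0.4988, 0.1913, 0.2936]
tool_rot: [0.023, 1.0, 0.0, 0.0]
contact_force: [-1.0, 0.3, -3.2]
width: 0.678
grip_force: 87.5
time: 9.75
tool_pos: [0.4996, 0.1898, 0.2004]
tool_rot: [0.023, 1.0, -0.0, -0.001]
contact_force: [0.9, -0.2, -2.9]
width: 0.674
grip_force: 87.5
```

```bash
python3 -m jog '[{"dx":0,"dy":-0.004,"dz":0.2,"turn":0},{"dx":0,"dy":0,"dz":0.2,"turn":0},{"dx":-0.145,"dy":0,"dz":0.1,"turn":0},{"dx":-0.15,"dy":0,"dz":0,"turn":0},{"dx":-0.15,"dy":0,"dz":0,"turn":0},{"dx":-0.12,"dy":0,"dz":0,"turn":0},{"dx":-0.08,"dy":0,"dz":0.03,"turn":0},{"dx":-0.051,"dy":0,"dz":0.066,"turn":0},{"dx":-0.051,"dy":0,"dz":0.066,"turn":0},{"dx":-0.051,"dy":0,"dz":0.066,"turn":0},{"dx":0,"dy":0,"dz":0,"turn":0},{"dx":0,"dy":0,"dz":0,"turn":0}]'
```

```text
time: 10.95
tool_pos: [0.5948, 0.185, 0.1122]
tool_rot: [0.023, 1.0, -0.0, -0.001]
contact_force: [0.2, 0.7, -2.5]
width: 0.675
grip_force: 87.6
```

```bash
python3 -m jog '[{"dx":-0.015,"dy":-0.002,"dz":0.02,"turn":0},{"dx":-0.016,"dy":0,"dz":0.021,"turn":0},{"dx":0,"dy":0,"dz":0,"turn":0},{"dx":0,"dy":0,"dz":0,"turn":0}]'
python3 -m jog '[{"dx":0,"dy":0,"dz":0,"turn":0},{"dx":0,"dy":0,"dz":0,"turn":0},{"dx":0,"dy":0,"dz":0,"turn":0},{"dx":0,"dy":0,"dz":0,"turn":0}]' 1 20
python3 -m jog '[{"dx":0.008,"dy":0,"dz":-0.06,"turn":0},{"dx":0,"dy":0,"dz":0,"turn":0}]'
python3 -m jog '[{"dx":0,"dy":0,"dz":0,"turn":0},{"dx":0,"dy":0,"dz":0,"turn":0},{"dx":0,"dy":0,"dz":0,"turn":0},{"dx":0,"dy":0,"dz":0,"turn":0},{"dx":0,"dy":0,"dz":0,"turn":0},{"dx":0,"dy":0,"dz":0,"turn":0}]' -1 20; python3 tilt.py
```

```text
time: 11.35
tool_pos: [0.5988, 0.1846, 0.1078]
tool_rot: [0.023, 1.0, -0.0, -0.0]
contact_force: [0.0, -0.2, -2.3]
width: 0.673
grip_force: 87.5
time: 11.75
tool_pos: [0.599, 0.1847, 0.1081]
tool_rot: [0.023, 1.0, 0.0, 0.0]
contact_force: [-0.7, 0.4, -0.4]
width: 1.003
grip_force: 0.0
time: 11.95
tool_pos: [0.5983, 0.1849, 0.1161]
tool_rot: [0.023, 1.0, 0.0, 0.001]
contact_force: [-0.8, 0.4, 0.4]
width: 1.003
grip_force: 0.0
time: 12.55
tool_pos: [0.5979, 0.1847, 0.1152]
tool_rot: [0.023, 1.0, 0.0, -0.0]
contact_force: [-1.8, -0.4, 5.7]
width: 0.694
grip_force: 21.2
tilt [(np.float64(0.49333333333333335), np.float64(28.0), -0.035), (np.float64(0.49333333333333335), np.float64(29.999999999999996), -0.035), (np.float64(0.5), np.float64(26.0), -0.04), (np.float64(0.5), np.float64(28.0), -0.04)] 195 12.55 [0.59791991 0.18470267 0.11516566] 0.6940295273848979 21.19307041168213 [-1.82120436 -0.44149533  5.66268582]
```

```bash
sed -i 's/\.0535/.0625/' tilt.py; python3 -m jog '[{"dx":0.03,"dy":0,"dz":-0.033,"turn":0},{"dx":0.051,"dy":0,"dz":-0.066,"turn":0},{"dx":0.051,"dy":0,"dz":-0.066,"turn":0},{"dx":0.051,"dy":0,"dz":-0.066,"turn":0},{"dx":0,"dy":0,"dz":0,"turn":0}]'; python3 tilt.py;  python3 -m jog '[{"dx":0.08,"dy":0,"dz":-0.03,"turn":0},{"dx":0.12,"dy":0,"dz":0,"turn":0},{"dx":0.15,"dy":0,"dz":0,"turn":0},{"dx":0.15,"dy":0,"dz":0,"turn":0},{"dx":0.15,"dy":0,"dz":0,"turn":0},{"dx":0,"dy":0,"dz":0,"turn":0}]'; python3 tilt.py
```

```text
time: 13.1
tool_pos: [0.5751, 0.1858, 0.1437]
tool_rot: [0.023, 1.0, 0.0, -0.0]
contact_force: [-0.6, 0.0, -1.7]
width: 0.694
grip_force: 22.3
tilt [(np.float64(0.5220994475138122), np.float64(34.0), -0.035), (np.float64(0.5242165242165242), np.float64(36.0), -0.035), (np.float64(0.5264623955431755), np.float64(38.0), -0.04), (np.float64(0.546242774566474), np.float64(36.0), -0.04)] 189 13.1 [0.57505031 0.18581991 0.14371921] 0.6943790493429385 22.347083687782288 [-0.63365004  0.02349996 -1.73666622]
time: 13.75
tool_pos: [0.495, 0.1889, 0.1458]
tool_rot: [0.023, 1.0, -0.001, -0.002]
contact_force: [-0.2, 0.2, -1.9]
width: 0.694
grip_force: 22.5
tilt [(np.float64(0.5623188405797102), np.float64(38.0), -0.04), (np.float64(0.569364161849711), np.float64(34.0), -0.04), (np.float64(0.5710144927536231), np.float64(32.0), -0.04), (np.float64(0.5760233918128655), np.float64(36.0), -0.04)] 197 13.75 [0.49503389 0.18888853 0.14583366] 0.6939758971008412 22.454693019390106 [-0.15237069  0.23417502 -1.92478421]
```

The blank is held at 22 N, still at about 36°. I'll shake it vertically so that inertia pivots it towards level.

```bash
python3 -m jog '[{"dx":0,"dy":0,"dz":-0.3,"turn":0},{"dx":0,"dy":0,"dz":-0.41,"turn":0},{"dx":0,"dy":0,"dz":0,"turn":0},{"dx":0,"dy":0,"dz":0.41,"turn":0},{"dx":0,"dy":0,"dz":-0.41,"turn":0},{"dx":0,"dy":0,"dz":0,"turn":0},{"dx":0,"dy":0,"dz":0,"turn":0}]'; python3 tilt.py
```

```text
time: 14.5
tool_pos: [0.4991, 0.1896, 0.2322]
tool_rot: [0.023, 1.0, 0.001, 0.001]
contact_force: [-1.6, -0.2, -2.5]
width: 0.675
grip_force: 22.0
tilt [(np.float64(0.013363028953229399), np.float64(34.0), -0.035), (np.float64(0.01348314606741573), np.float64(36.0), -0.035), (np.float64(0.013605442176870748), np.float64(28.0), -0.035), (np.float64(0.013824884792626729), np.float64(29.999999999999996), -0.035)] 87 14.5 [0.49909306 0.18959311 0.23215514] 0.6748056201597761 22.031343044363894 [-1.63062623 -0.21286774 -2.49215696]
```

```bash
python3 - <<'E'
from h import *
o=arm.get_obs();p=cams.capture('side')
R0=Ro.from_quat(o['tool_rot']).as_matrix();G=np.array(o['tool_pos'])+.0625*R0[:,2]
print('G',proj(p,[G])[0])
hsv=cv2.cvtColor(p['img'],cv2.COLOR_BGR2HSV);m=((hsv[...,0]>10)&(hsv[...,0]<26)&(hsv[...,1]>90)).astype(np.uint8)
n,l,s,c=cv2.connectedComponentsWithStats(m)
for i in range(1,n):
    if s[i,4]>15:print(s[i],c[i])
u=proj(p,[G])[0].astype(int);
for r in range(u[1]-14,u[1]+34,2):print(''.join('#' if v else '.' for v in m[r,u[0]-40:u[0]+45]))
w=cams.capture('wrist');h=cv2.cvtColor(w['img'],cv2.COLOR_BGR2HSV);m=((h[...,0]>10)&(h[...,0]<26)&(h[...,1]>90)).astype(np.uint8)
n,l,s,c=cv2.connectedComponentsWithStats(m)
for i in range(1,n):
    if s[i,4]>30:print('w',s[i],c[i])
E
```

```text
G [216.57833066 170.11001707]
[208 171   7  21  44] [211.38636364 180.90909091]
[270 277  44  25 810] [291.0617284  289.35061728]
.....................................................................................
.....................................................................................
.....................................................................................
.....................................................................................
.....................................................................................
.....................................................................................
.....................................................................................
.....................................................................................
.....................................#...............................................
.....................................#...............................................
....................................##...............................................
........................
[... 450 characters left out ...]
.........................................
................................#....................................................
.....................................................................................
.....................................................................................
.....................................................................................
.....................................................................................
.....................................................................................
.....................................................................................
w [ 219  227  119   51 4507] [277.34590637 252.99112492]
```

The blank is still held (22 N) but has swung past vertical, with its far end down and slightly towards −x. I'll turn the gripper half round, so it points down and +x, then press its far end on the free mat to level it.

```bash
sed -i 's/fx=-R0\[:,0\]/fx=R0[:,0]*np.sign(R0[0,0])/; s/arange(-90,60,2)/arange(-150,60,2)/; s/roi\[:,:uv\[0\]-12\]=0//' tilt.py; python3 tilt.py
python3 -m jog '[{"dx":0,"dy":0,"dz":0,"turn":0.09},{"dx":0,"dy":0,"dz":0,"turn":0.09},{"dx":0,"dy":0,"dz":0,"turn":0.09},{"dx":0,"dy":0,"dz":0,"turn":0.09},{"dx":0,"dy":0,"dz":0,"turn":0.09},{"dx":0,"dy":0,"dz":0,"turn":0.09},{"dx":0,"dy":0,"dz":0,"turn":0.09},{"dx":0,"dy":0,"dz":0,"turn":0.09},{"dx":0,"dy":0,"dz":0,"turn":0.09},{"dx":0,"dy":0,"dz":0,"turn":0.09},{"dx":0,"dy":0,"dz":0,"turn":0.09},{"dx":0,"dy":0,"dz":0,"turn":0.09}]'
python3 -m jog '[{"dx":0,"dy":0,"dz":0,"turn":0.09},{"dx":0,"dy":0,"dz":0,"turn":0.09},{"dx":0,"dy":0,"dz":0,"turn":0.09},{"dx":0,"dy":0,"dz":0,"turn":0.09},{"dx":0,"dy":0,"dz":0,"turn":0.09},{"dx":0,"dy":0,"dz":0,"turn":0.09},{"dx":0,"dy":0,"dz":0,"turn":0.09},{"dx":0,"dy":0,"dz":0,"turn":0.09},{"dx":0,"dy":0,"dz":0,"turn":0.09},{"dx":0,"dy":0,"dz":0,"turn":0.09},{"dx":0,"dy":0,"dz":0,"turn":0}]'
python3 tilt.py; python3 -c "
from cell import arm;print(arm.get_obs()['joints'],arm.get_obs()['tool_rot'])"
```

```text
tilt [(np.float64(0.42777777777777776), np.float64(-70.0), -0.035), (np.float64(0.4301675977653631), np.float64(-72.0), -0.035), (np.float64(0.4418604651162791), np.float64(-70.0), -0.04), (np.float64(0.4662576687116564), np.float64(-72.0), -0.04)] 94 14.65 [0.49837297 0.1892531  0.23252165] 0.6656718239513869 21.754742686171085 [ 0.35987296  0.44060034 -2.39450394]
time: 15.9
tool_pos: [0.498, 0.1892, 0.2323]
tool_rot: [0.767, 0.642, 0.001, 0.0]
contact_force: [-0.0, 0.1, -2.6]
width: 0.656
grip_force: 24.4
time: 17.0
tool_pos: [0.498, 0.1892, 0.2322]
tool_rot: [1.0, -0.008, 0.001, -0.0]
contact_force: [-0.2, -0.3, -2.9]
width: 0.654
grip_force: 24.5
tilt [(np.float64(0.09580838323353294), np.float64(-84.0), -0.04), (np.float64(0.1), np.float64(-88.0), -0.04), (np.float64(0.1032258064516129), np.float64(-86.0), -0.035), (np.float64(0.10404624277456648), np.float64(-86.0), -0.04)] 20 17.0 [0.49799513 0.18921166 0.23223561] 0.6540565886118266 24.482848858460784 [-0.21475369 -0.26807212 -2.91057264]
[ 3.60303085e-01  2.93999087e-01  1.89864234e+00 -2.09485406e-06
  9.47484707e-01  1.94241654e+00] [ 9.99983725e-01 -5.65792085e-03  6.85009935e-04 -2.61601361e-04]
```

```bash
python3 - <<'E'
from h import *
o=arm.get_obs();p=cams.capture('side');uv=proj(p,[o['tool_pos']])[0].astype(int);print(uv)
s=cv2.resize(p['img'][uv[1]-20:uv[1]+60,uv[0]-50:uv[0]+45],None,fx=4.8,fy=4.8,interpolation=cv2.INTER_CUBIC)
w=cams.capture('wrist')['img'];w=cv2.resize(w[200:420,130:430],(340,s.shape[0]))
cv2.imwrite('pics/c4.png',np.hstack([s,w]))
E
```

```text
[215 149]
```

View pics/c4.png

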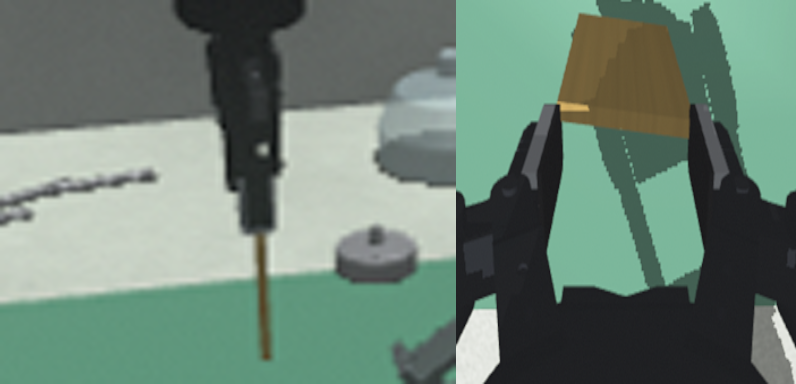

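The blank hangs vertically with its top edge only just in the fingertips (side view: from (260,235) to (265,358)), so it is slipping. I'll lower it gently until it stands on the mat, then slide the fingers further down it.

```bash
python3 -m jog '[{"dx":0,"dy":0,"dz":0.03,"turn":0},{"dx":0,"dy":0,"dz":0.07,"turn":0},{"dx":0,"dy":0,"dz":0.09,"turn":0},{"dx":0,"dy":0,"dz":0.09,"turn":0},{"dx":0,"dy":0,"dz":0.09,"turn":0},{"dx":0,"dy":0,"dz":0.09,"turn":0},{"dx":0,"dy":0,"dz":0.05,"turn":0},{"dx":0,"dy":0,"dz":0.03,"turn":0}]'
```

```text
time: 17.95
tool_pos: [0.4978, 0.1891, 0.1658]
tool_rot: [1.0, -0.007, -0.001, 0.0]
contact_force: [0.4, 0.1, -1.7]
width: 0.659
grip_force: 24.4
```

```bash
python3 -m jog '[{"dx":0,"dy":0,"dz":0.02,"turn":0},{"dx":0,"dy":0,"dz":0.02,"turn":0},{"dx":0,"dy":0,"dz":0.02,"turn":0},{"dx":0,"dy":0,"dz":0.02,"turn":0},{"dx":0,"dy":0,"dz":0.02,"turn":0}]'; python3 -m jog '[{"dx":0,"dy":0,"dz":0.02,"turn":0},{"dx":0,"dy":0,"dz":0.02,"turn":0},{"dx":0,"dy":0,"dz":0.02,"turn":0},{"dx":0,"dy":0,"dz":0.02,"turn":0},{"dx":0,"dy":0,"dz":0.02,"turn":0}]'
```

```text
time: 18.45
tool_pos: [0.4992, 0.1898, 0.1558]
tool_rot: [1.0, -0.007, 0.001, -0.001]
contact_force: [-0.3, 1.8, 17.7]
width: 0.658
grip_force: 29.6
time: 18.95
tool_pos: [0.5032, 0.1905, 0.1476]
tool_rot: [1.0, -0.007, 0.006, -0.002]
contact_force: [1.1, -6.4, 24.3]
width: 0.654
grip_force: 45.0
```

```bash
python3 -m jog '[{"dx":0,"dy":0,"dz":0.02,"turn":0},{"dx":0,"dy":0,"dz":0.02,"turn":0},{"dx":0,"dy":0,"dz":0.02,"turn":0},{"dx":0,"dy":0,"dz":0.02,"turn":0}]'; python3 tilt.py; python3 -m jog '[{"dx":0,"dy":0,"dz":-0.04,"turn":0},{"dx":0,"dy":0,"dz":0,"turn":0}]'
python3 - <<'E'
from h import *
for n in['side','wrist']:
    p=cams.capture(n);h=cv2.cvtColor(p['img'],cv2.COLOR_BGR2HSV);m=((h[...,0]>8)&(h[...,0]<28)&(h[...,1]>80)).astype(np.uint8)
    k,l,s,c=cv2.connectedComponentsWithStats(m)
    for i in range(1,k):
        if s[i,4]>15:print(n,s[i],c[i], np.round(cv2.boxPoints(cv2.minAreaRect(np.argwhere(l==i)[:,::-1].astype(np.float32)))).tolist())
E
```

```text
time: 19.35
tool_pos: [0.4985, 0.1893, 0.1342]
tool_rot: [1.0, -0.007, 0.0, -0.0]
contact_force: [-6.6, -9.5, 33.8]
width: 0.218
grip_force: 28.3
tilt [(np.float64(0.21073558648111332), np.float64(-10.0), -0.04), (np.float64(0.21544715447154472), np.float64(-8.0), -0.04), (np.float64(0.2157258064516129), np.float64(-6.000000000000001), -0.035), (np.float64(0.21792260692464357), np.float64(-6.000000000000001), -0.04)] 240 19.35 [0.49850762 0.18926803 0.13416459] 0.21837234154243765 28.272071639075875 [-6.57087799 -9.50977719 33.79394162]
time: 19.6
tool_pos: [0.4986, 0.1898, 0.139]
tool_rot: [1.0, -0.007, 0.001, -0.001]
contact_force: [-3.9, -0.6, 18.0]
width: 0.172
grip_force: 19.9
side [210 193  25  24 297] [222.81818182 205.44781145] [[209.0, 216.0], [223.0, 188.0], [235.0, 194.0], [222.0, 222.0]]
side [270 277  44  25 815] [291.03558282 289.33496933] [[269.0, 281.0], [311.0, 276.0], [314.0, 297.0], [272.0, 302.0]]
wrist [ 223  167   75  135 2662] [259.22276484 234.22389181] [[218.0, 175.0], [236.0, 166.0], [301.0, 295.0], [283.0, 304.0]]
```

```bash
python3 - <<'E'
from h import *
o=arm.get_obs();print(o['tool_pos'],o['contact_force'],o['width'],o['grip_force'])
p=cams.capture('side')
s=cv2.resize(p['img'][160:240,175:265],None,fx=5,fy=5,interpolation=cv2.INTER_CUBIC)
w=cams.capture('wrist')['img'];w=cv2.resize(w[140:420,130:430],(345,s.shape[0]))
cv2.imwrite('pics/c5.png',np.hstack([s,w]))
E
```

```text
[0.49863964 0.18977727 0.13903916] [-3.8652877  -0.27142446 17.4191835 ] 0.1674722537339055 19.96138136833906
```

View pics/c5.png

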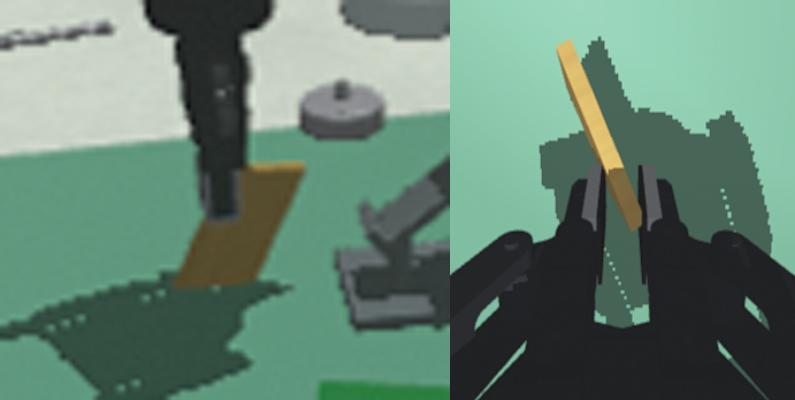

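The blank has turned between the fingers. Its faces are now pinched diagonally, and it stands on a short edge on the mat, with its top edge running from the pads towards +x. New plan: square it in the pinch, lay it flat on the mat by opening in small steps, then pick it up flat with the fingertips.

```bash
python3 -m jog '[{"dx":0,"dy":0,"dz":-0.03,"turn":0},{"dx":0,"dy":0,"dz":0,"turn":0},{"dx":0,"dy":0,"dz":0,"turn":0}]'
cat > cm.py <<'E'
from h import *
o=arm.get_obs()
for n in['side','wrist','top']:
    p=cams.capture(n);h=cv2.cvtColor(p['img'],cv2.COLOR_BGR2HSV);m=((h[...,0]>8)&(h[...,0]<28)&(h[...,1]>80)).astype(np.uint8)
    if n!='wrist':
        u=proj(p,[o['tool_pos']])[0].astype(int);r=np.zeros_like(m);cv2.circle(r,tuple(map(int,u)),70,1,-1);m&=r
    m=cv2.morphologyEx(m,cv2.MORPH_OPEN,np.ones((2,2),np.uint8))
    k,l,s,c=cv2.connectedComponentsWithStats(m)
    for i in range(1,k):
        if s[i,4]>15:
            q=cv2.approxPolyDP(cv2.convexHull(np.argwhere(l==i)[:,::-1].astype(np.int32)),2,True)[:,0]
            e=''
            if n!='side':e=np.round(back(p,q.astype(float),.006,o)[:,:2],3).tolist()
            print(n,s[i].tolist(),q.tolist(),e)
print(o['time'],o['tool_pos'],o['width'],o['grip_force'],o['contact_force'])
E
python3 cm.py
```

```text
time: 20.1
tool_pos: [0.4987, 0.1901, 0.1423]
tool_rot: [1.0, -0.007, 0.001, -0.001]
contact_force: [-1.5, 2.1, 11.3]
width: 0.105
grip_force: 18.8
side [213, 193, 25, 26, 390] [[237, 194], [229, 218], [213, 218], [224, 193]] 
wrist [240, 162, 52, 142, 2248] [[291, 301], [279, 303], [240, 168], [242, 164], [253, 163], [285, 268]] [[0.44, 0.181], [0.438, 0.19], [0.543, 0.215], [0.546, 0.213], [0.547, 0.206], [0.468, 0.185]]
top [190, 248, 8, 13, 46] [[197, 260], [193, 258], [190, 248]] [[0.525, 0.202], [0.53, 0.212], [0.556, 0.221]]
20.1 [0.49871635 0.19009186 0.14229398] 0.10535531151724165 18.799782131100073 [-1.51163064  2.08952342 11.30022169]
```

```bash
python3 -m jog '[{"dx":0,"dy":0,"dz":-0.025,"turn":0},{"dx":0,"dy":0,"dz":0,"turn":0},{"dx":0,"dy":0,"dz":0,"turn":0},{"dx":0,"dy":0,"dz":0,"turn":0}]'
python3 cm.py
```

```text
time: 20.65
tool_pos: [0.4979, 0.1892, 0.1442]
tool_rot: [1.0, -0.007, -0.0, 0.0]
contact_force: [-0.7, 0.7, -1.0]
width: 0.065
grip_force: 22.7
side [213, 193, 26, 29, 450] [[238, 196], [230, 221], [213, 218], [217, 204], [224, 194]] 
wrist [273, 156, 15, 145, 2164] [[287, 300], [273, 300], [273, 156], [287, 158]] [[0.438, 0.183], [0.438, 0.194], [0.55, 0.191], [0.548, 0.182]]
top [195, 247, 9, 22, 122] [[202, 268], [195, 260], [196, 247], [203, 257]] [[0.504, 0.188], [0.525, 0.207], [0.559, 0.205], [0.533, 0.186]]
20.65 [0.49785144 0.18921809 0.14417123] 0.06463747910925492 22.704254686832428 [-0.7126117   0.66473784 -0.99196984]
```

```bash
cat > pl.py <<'E'
from h import *
o=arm.get_obs();p=cams.capture('side');R,t=Rt(p)
h=cv2.cvtColor(p['img'],cv2.COLOR_BGR2HSV);m=((h[...,0]>8)&(h[...,0]<28)&(h[...,1]>80)).astype(np.uint8)
u=proj(p,[np.array(o['tool_pos'])-[0,0,.07]])[0].astype(int);r=np.zeros_like(m);cv2.circle(r,tuple(map(int,u)),50,1,-1);m&=r
dark=((h[...,2]<75)&(r>0)).astype(np.uint8)
v=np.argwhere(m)[:,::-1].astype(float)
def onplane(uv):
    d=np.c_[(uv[:,0]-p['cx'])/p['fx'],(uv[:,1]-p['cy'])/p['fy'],np.ones(len(uv))]@R;C=-R.T@t
    return (C+d*((o['tool_pos'][1]-.003-C[1])/d[:,1])[:,None])[:,[0,2]]
X=onplane(v)*1e3
hull=onplane(cv2.approxPolyDP(cv2.convexHull(v.astype(np.int32)),1.2,True)[:,0].astype(float))*1e3
print('hull xz',np.round(hull).tolist())
best=[]
for a in np.radians(np.arange(-60,120,2)):   # tilt of length from vertical toward +x
    L=np.array([np.sin(a),np.cos(a)]);W=np.array([np.cos(a),-np.sin(a)])
    l,w=X@L,X@W
    # visible extent must fit in 90x60
    ex=(np.percentile(l,99)-np.percentile(l,1),np.percentile(w,99)-np.percentile(w,1))
    c=cv2.minAreaRect(X.astype(np.float32))
    best.append((abs(ex[0]-90)+max(0,ex[1]-60),round(np.degrees(a)),ex,(l.max(),l.min(),w.max(),w.min())))
print(min(best),'minrect',c)
print(o['time'],o['tool_pos'],o['width'],o['grip_force'],o['contact_force'])
E
python3 pl.py
```

```text
hull xz [[556.0, 84.0], [529.0, 1.0], [477.0, 18.0], [492.0, 65.0], [514.0, 99.0]]
(np.float64(0.19143469176779604), 26, (np.float64(89.8085653082322), np.float64(56.00008291293409)), (np.float64(321.0322316282768), np.float64(225.68013585671235), np.float64(474.6736947168839), np.float64(413.4534907013181))) minrect ((517.34765625, 52.391361236572266), (90.94287109375, 57.05527114868164), 70.53507995605469)
20.8 [0.49787221 0.18918252 0.14423423] 0.060232463044291126 22.62038826942444 [-0.57902478  0.08839727 -2.69159713]
```

The blank is now squarely pinched by its faces. In the x–z plane it's tilted about 20°, with its centre at (0.517, 0.052) and its low corner on the mat. If I swing it past 34° it will settle on its long edge. I'll give it a small shake, staying close to the mat.

```bash
python3 -m jog '[{"dx":0,"dy":0,"dz":-0.15,"turn":0},{"dx":0,"dy":0,"dz":0,"turn":0},{"dx":0,"dy":0,"dz":0.13,"turn":0},{"dx":0,"dy":0,"dz":-0.13,"turn":0},{"dx":0,"dy":0,"dz":0,"turn":0}]'; python3 pl.py
```

```text
time: 21.35
tool_pos: [0.4985, 0.1893, 0.1628]
tool_rot: [1.0, -0.007, 0.001, -0.0]
contact_force: [1.1, 0.5, -2.5]
width: 0.064
grip_force: 22.5
hull xz [[556.0, 104.0], [529.0, 22.0], [478.0, 39.0], [493.0, 85.0], [515.0, 118.0]]
(np.float64(0.12382503316530347), 30, (np.float64(90.1238250331653), np.float64(57.672829408008624)), (np.float64(368.0337092789418), np.float64(272.8192154795197), np.float64(447.48354554967693), np.float64(384.227656184914))) minrect ((517.3098754882812, 71.33126831054688), (90.19532775878906, 56.73329544067383), 71.14639282226562)
21.35 [0.4985054  0.18934806 0.1628315 ] 0.0641432694323386 22.45868057012558 [ 1.14805344  0.54138222 -2.48398614]
```

```bash
python3 -m jog '[{"dx":-0.06,"dy":0,"dz":0,"turn":0},{"dx":-0.15,"dy":0,"dz":0,"turn":0},{"dx":-0.24,"dy":0,"dz":0,"turn":0},{"dx":-0.24,"dy":0,"dz":0,"turn":0},{"dx":-0.15,"dy":0,"dz":0,"turn":0},{"dx":-0.06,"dy":0,"dz":0,"turn":0},{"dx":0,"dy":0,"dz":0,"turn":0},{"dx":0.4,"dy":0,"dz":-0.1,"turn":0},{"dx":0.25,"dy":0,"dz":0,"turn":0},{"dx":0.14,"dy":0,"dz":0,"turn":0},{"dx":0.06,"dy":0,"dz":0.05,"turn":0},{"dx":0,"dy":0,"dz":0.05,"turn":0}]'; python3 pl.py
```

```text
time: 22.6
tool_pos: [0.4931, 0.1892, 0.1618]
tool_rot: [1.0, -0.008, 0.0, -0.0]
contact_force: [-0.5, 0.5, -2.7]
width: 0.063
grip_force: 22.1
hull xz [[550.0, 98.0], [517.0, 20.0], [466.0, 41.0], [483.0, 82.0], [509.0, 116.0]]
(np.float64(0.09783968648406471), 36, (np.float64(89.90216031351594), np.float64(58.20548979113261)), (np.float64(402.5218037572688), np.float64(306.86153302222004), np.float64(406.41943703018336), np.float64(342.68725641999924))) minrect ((508.593505859375, 68.99497985839844), (88.78913879394531, 57.8189697265625), 66.41793823242188)
22.6 [0.49309442 0.1892285  0.16180875] 0.06290619448575958 22.064383327960968 [-0.51826314  0.53777756 -2.6835586 ]
```

The sideways jerk works and turned it about 5°. I'll repeat it with a sharp reversal.

```bash
python3 -m jog '[{"dx":-0.06,"dy":0,"dz":0,"turn":0},{"dx":-0.14,"dy":0,"dz":0,"turn":0},{"dx":-0.22,"dy":0,"dz":0,"turn":0},{"dx":-0.3,"dy":0,"dz":0,"turn":0},{"dx":-0.35,"dy":0,"dz":0,"turn":0},{"dx":0.38,"dy":0,"dz":-0.15,"turn":0},{"dx":0.3,"dy":0,"dz":0,"turn":0},{"dx":0.2,"dy":0,"dz":0,"turn":0},{"dx":0.1,"dy":0,"dz":0.05,"turn":0},{"dx":0.04,"dy":0,"dz":0.08,"turn":0},{"dx":0,"dy":0,"dz":0.02,"turn":0}]'; python3 pl.py
```

```text
time: 23.75
tool_pos: [0.4843, 0.189, 0.1608]
tool_rot: [1.0, -0.007, -0.002, 0.001]
contact_force: [-1.2, -0.1, -1.9]
width: 0.066
grip_force: 20.9
hull xz [[534.0, 80.0], [480.0, 15.0], [437.0, 48.0], [460.0, 79.0], [499.0, 107.0]]
(np.float64(1.1027344387857454), 52, (np.float64(89.08563281342964), np.float64(60.188367252215386)), (np.float64(470.13943941846077), np.float64(373.7364228726455), np.float64(284.0030888618666), np.float64(219.25215384203995))) minrect ((485.54205322265625, 63.73900604248047), (88.50630187988281, 59.006229400634766), 49.3386344909668)
23.75 [0.48429877 0.18902457 0.16075597] 0.06618378213010773 20.89501440525055 [-1.21875786 -0.09224095 -1.85351455]
```

Its tilt is now about 41°, past the diagonal. I'll lower it and roll it onto its long edge by moving along the arc around the low corner.

```bash
python3 -m jog '[{"dx":-0.06,"dy":0,"dz":0.03,"turn":0},{"dx":-0.12,"dy":0,"dz":0.03,"turn":0},{"dx":-0.12,"dy":0,"dz":0.03,"turn":0},{"dx":-0.06,"dy":0,"dz":0.02,"turn":0},{"dx":0,"dy":0,"dz":0.02,"turn":0},{"dx":0,"dy":0,"dz":0.01,"turn":0}]'
python3 -m jog '[{"dx":0.06,"dy":0,"dz":0.015,"turn":0},{"dx":0.06,"dy":0,"dz":0.015,"turn":0},{"dx":0.06,"dy":0,"dz":0.015,"turn":0},{"dx":0.06,"dy":0,"dz":0.015,"turn":0},{"dx":0.055,"dy":0,"dz":0.03,"turn":0},{"dx":0.055,"dy":0,"dz":0.03,"turn":0},{"dx":0.055,"dy":0,"dz":0.035,"turn":0}]'; python3 pl.py
```

```text
time: 24.4
tool_pos: [0.4435, 0.1905, 0.1475]
tool_rot: [1.0, -0.007, 0.002, -0.0]
contact_force: [0.8, -3.2, 19.7]
width: 0.066
grip_force: 25.8
time: 25.1
tool_pos: [0.4918, 0.1894, 0.127]
tool_rot: [1.0, -0.007, 0.0, -0.0]
contact_force: [1.0, -1.9, 2.9]
width: 0.065
grip_force: 23.9
hull xz [[520.0, 26.0], [440.0, 2.0], [426.0, 56.0], [477.0, 73.0], [507.0, 73.0]]
(np.float64(3.565500031730039), 80, (np.float64(86.60619609385117), np.float64(60.17169612558121)), (np.float64(518.4186535506806), np.float64(427.2759369735096), np.float64(75.03394904234855), np.float64(10.911379260184606))) minrect ((472.3328857421875, 41.68033218383789), (86.69534301757812, 59.31889343261719), 17.821273803710938)
25.1 [0.49184757 0.18939952 0.1270347 ] 0.06518601106367868 23.881713151931763 [ 1.02520836 -1.85637829  2.9084554 ]
```

```bash
python3 -m jog '[{"dx":0.04,"dy":0,"dz":0.03,"turn":0},{"dx":0.035,"dy":0,"dz":0.035,"turn":0},{"dx":0.03,"dy":0,"dz":0.035,"turn":0},{"dx":0.025,"dy":0,"dz":0.035,"turn":0},{"dx":0.02,"dy":0,"dz":0.03,"turn":0},{"dx":0,"dy":0,"dz":0,"turn":0}]'; python3 pl.py
```

```text
time: 25.75
tool_pos: [0.5097, 0.1893, 0.107]
tool_rot: [1.0, -0.007, -0.0, -0.0]
contact_force: [1.6, -0.6, 0.8]
width: 0.067
grip_force: 24.4
hull xz [[525.0, 1.0], [443.0, 2.0], [441.0, 57.0], [525.0, 60.0]]
(np.float64(1.952070223038163), 100, (np.float64(88.04792977696184), np.float64(59.78876210659374)), (np.float64(517.2768041466258), np.float64(423.83963773330765), np.float64(-78.87794942574904), np.float64(-150.64843984607612))) minrect ((483.09625244140625, 30.576749801635742), (86.15913391113281, 59.23679733276367), 0.388240247964859)
25.75 [0.50972826 0.18926907 0.10698976] 0.06745200322142571 24.366313219070435 [ 1.56133972 -0.58475935  0.79038911]
```

The blank now stands on its long edge, from x 0.440 to 0.527. I'll loosen the grip slightly, centre and lower the fingers, then open in small steps so that it leans down against one finger.

```bash
python3 -m jog '[{"dx":0,"dy":0,"dz":0,"turn":0},{"dx":0,"dy":0,"dz":0.03,"turn":0}]' -0.76 20
python3 -m jog '[{"dx":-0.05,"dy":0,"dz":0.05,"turn":0},{"dx":-0.06,"dy":0,"dz":0.05,"turn":0},{"dx":-0.06,"dy":0,"dz":0.03,"turn":0},{"dx":-0.04,"dy":0,"dz":0,"turn":0},{"dx":0,"dy":0,"dz":0,"turn":0}]'; python3 cm.py
```

```text
time: 26.0
tool_pos: [0.509, 0.1891, 0.1035]
tool_rot: [1.0, -0.007, -0.0, 0.0]
contact_force: [-0.0, 0.8, -0.8]
width: 0.123
grip_force: 0.0
time: 26.5
tool_pos: [0.4831, 0.1894, 0.0879]
tool_rot: [1.0, -0.007, -0.001, 0.0]
contact_force: [0.1, 0.1, 0.7]
width: 0.118
grip_force: 0.0
side [200, 204, 30, 21, 360] [[229, 221], [201, 224], [200, 208], [228, 204]] 
wrist [271, 184, 18, 187, 2923] [[284, 184], [288, 215], [286, 369], [277, 370], [273, 369], [272, 213], [275, 184]] [[0.528, 0.185], [0.511, 0.183], [0.411, 0.185], [0.411, 0.191], [0.411, 0.193], [0.512, 0.192], [0.528, 0.19]]
top [197, 260, 7, 9, 42] [[203, 268], [197, 260], [203, 260]] [[0.504, 0.186], [0.525, 0.202], [0.525, 0.186]]
26.5 [0.48311249 0.1893648  0.08789253] 0.1182173124272932 0.0 [0.06805335 0.14718736 0.70339967]
```

```bash
python3 -m jog '[{"dx":0,"dy":0,"dz":0,"turn":0},{"dx":0,"dy":0,"dz":0,"turn":0}]' -0.6; python3 -m jog '[{"dx":0,"dy":0,"dz":0,"turn":0},{"dx":0,"dy":0,"dz":0,"turn":0}]' -0.45; python3 cm.py
```

```text
time: 26.85
tool_pos: [0.4846, 0.1895, 0.0883]
tool_rot: [1.0, -0.007, 0.0, -0.0]
contact_force: [-0.0, 0.2, 1.5]
width: 0.199
grip_force: 0.0
time: 27.05
tool_pos: [0.4843, 0.1895, 0.0882]
tool_rot: [1.0, -0.007, 0.0, -0.0]
contact_force: [1.5, -0.2, -0.7]
width: 0.273
grip_force: 0.0
side [219, 204, 11, 19, 151] [[219, 222], [221, 206], [228, 204], [229, 221]] 
side [200, 207, 13, 18, 195] [[211, 223], [201, 224], [200, 208], [211, 207]] 
wrist [271, 185, 18, 186, 2902] [[284, 185], [288, 218], [286, 369], [277, 370], [273, 369], [272, 212], [275, 185]] [[0.528, 0.185], [0.511, 0.183], [0.412, 0.185], [0.412, 0.191], [0.413, 0.193], [0.514, 0.192], [0.529, 0.19]]
top [197, 260, 7, 9, 42] [[203, 268], [197, 260], [203, 260]] [[0.504, 0.186], [0.525, 0.202], [0.525, 0.186]]
27.05 [0.48433822 0.18945478 0.0881592 ] 0.27274617840689247 0.0 [ 1.46701136 -0.17153337 -0.73117632]
```

```bash
python3 -m jog '[{"dx":0,"dy":0,"dz":-0.2,"turn":0},{"dx":0,"dy":0.03,"dz":0,"turn":0},{"dx":0,"dy":0.03,"dz":0,"turn":0},{"dx":0,"dy":0.02,"dz":0,"turn":0},{"dx":0,"dy":0.02,"dz":0,"turn":0},{"dx":0,"dy":0.02,"dz":0,"turn":0},{"dx":0,"dy":0,"dz":0,"turn":0}]'; python3 cm.py
```

```text
time: 27.9
tool_pos: [0.4838, 0.1746, 0.1117]
tool_rot: [1.0, -0.007, -0.0, 0.0]
contact_force: [-0.3, -0.4, -0.8]
width: 0.275
grip_force: 0.1
side [201, 209, 30, 16, 309] [[230, 209], [229, 221], [201, 224], [201, 212]] 
wrist [252, 177, 56, 192, 8173] [[252, 177], [263, 177], [307, 199], [305, 312], [301, 366], [291, 368], [256, 308]] [[0.528, 0.189], [0.528, 0.182], [0.514, 0.157], [0.436, 0.157], [0.391, 0.159], [0.389, 0.166], [0.44, 0.19]]
top [203, 260, 7, 10, 52] [[208, 269], [203, 260], [209, 261]] [[0.502, 0.173], [0.525, 0.186], [0.522, 0.17]]
27.9 [0.48375893 0.17461599 0.11170992] 0.274904645579305 0.0900083949090913 [-0.2858855  -0.38828534 -0.76082092]
```

```bash
python3 -m jog '[{"dx":0,"dy":0,"dz":0.08,"turn":0},{"dx":0,"dy":0,"dz":0.06,"turn":0}]' -0.4; python3 -m jog '[{"dx":0,"dy":0.02,"dz":0.03,"turn":0},{"dx":0,"dy":0.02,"dz":0.02,"turn":0}]' -0.3;  python3 -m jog '[{"dx":0,"dy":0.02,"dz":0.02,"turn":0},{"dx":0,"dy":0.02,"dz":0.01,"turn":0}]' -0.2; python3 -m jog '[{"dx":0,"dy":0.02,"dz":0.02,"turn":0},{"dx":0,"dy":0.02,"dz":0.01,"turn":0}]' -0.1;python3 cm.py
```

```text
time: 28.25
tool_pos: [0.484, 0.1751, 0.0947]
tool_rot: [1.0, -0.007, 0.0, -0.0]
contact_force: [0.5, -0.8, 0.3]
width: 0.302
grip_force: 0.3
time: 28.45
tool_pos: [0.4836, 0.17, 0.0885]
tool_rot: [1.0, -0.007, -0.001, 0.0]
contact_force: [0.0, -1.0, 0.5]
width: 0.357
grip_force: 0.5
time: 28.65
tool_pos: [0.4838, 0.1652, 0.0854]
tool_rot: [1.0, -0.007, -0.0, 0.0]
contact_force: [0.1, 1.4, 0.6]
width: 0.401
grip_force: 1.7
time: 28.85
tool_pos: [0.4844, 0.1611, 0.0826]
tool_rot: [1.0, -0.008, 0.001, -0.001]
contact_force: [-4.1, 6.2, 14.7]
width: 0.449
grip_force: 11.8
side [222, 216, 10, 7, 52] [[231, 216], [229, 221], [222, 222], [223, 217]] 
side [202, 218, 12, 7, 65] [[213, 223], [202, 224], [202, 220], [213, 218]] 
wrist [224, 188, 107, 183, 15469] [[226, 188], [244, 189], [330, 210], [323, 364], [282, 370], [269, 368], [234, 340], [224, 194]] [[0.529, 0.185], [0.528, 0.177], [0.517, 0.134], [0.421, 0.135], [0.417, 0.159], [0.419, 0.167], [0.439, 0.187], [0.526, 0.187]]
top [214, 260, 5, 10, 37] [[218, 269], [214, 260], [218, 260]] [[0.502, 0.147], [0.525, 0.157], [0.525, 0.147]]
28.85 [0.48439568 0.16110202 0.0825983 ] 0.44900435694722823 11.811813907697797 [-4.10810891  6.24762717 14.72416154]
```

```bash
python3 -m jog '[{"dx":0,"dy":0,"dz":-0.01,"turn":0},{"dx":0,"dy":0,"dz":0,"turn":0}]' 0;python3 -m jog '[{"dx":0,"dy":0,"dz":0,"turn":0},{"dx":0,"dy":0,"dz":0,"turn":0}]' 0.1; python3 -m jog '[{"dx":0,"dy":0,"dz":0,"turn":0},{"dx":0,"dy":0,"dz":0,"turn":0}]' 0.2; python3 cm.py
```

```text
time: 29.2
tool_pos: [0.4839, 0.1605, 0.0835]
tool_rot: [1.0, -0.007, 0.0, 0.0]
contact_force: [0.3, -1.5, -1.3]
width: 0.502
grip_force: 0.5
time: 29.4
tool_pos: [0.4838, 0.1606, 0.0832]
tool_rot: [1.0, -0.007, -0.0, 0.0]
contact_force: [-0.1, 0.4, -0.2]
width: 0.549
grip_force: 0.0
time: 29.6
tool_pos: [0.4839, 0.1607, 0.0833]
tool_rot: [1.0, -0.007, 0.0, -0.0]
contact_force: [-0.1, 0.1, 0.3]
width: 0.597
grip_force: 0.0
side [219, 219, 14, 12, 109] [[229, 219], [232, 228], [219, 230], [222, 220]] 
side [202, 221, 14, 12, 134] [[215, 231], [203, 232], [202, 222], [213, 221]] 
wrist [205, 186, 122, 154, 16359] [[325, 186], [320, 339], [218, 339], [205, 188]] [[0.528, 0.137], [0.438, 0.137], [0.439, 0.196], [0.528, 0.195]]
top [213, 260, 10, 12, 89] [[222, 271], [217, 270], [213, 260], [222, 260]] [[0.496, 0.136], [0.499, 0.149], [0.525, 0.16], [0.525, 0.137]]
29.6 [0.48387029 0.16071141 0.08328763] 0.59684600890707 0.0 [-0.10240665  0.0876312   0.33652646]
```

The blank lies flat on the mat, centre (0.483, 0.1665), aligned with the axes. I'll raise, open, centre, and lower around its long edges.

```bash
python3 -m jog '[{"dx":0,"dy":0,"dz":-0.1,"turn":0},{"dx":0,"dy":-0.048,"dz":0,"turn":0},{"dx":0,"dy":0,"dz":0,"turn":0}]' 0.6 120; python3 cm.py; python3 -m jog '[{"dx":0,"dy":0,"dz":0.1,"turn":0},{"dx":0,"dy":0,"dz":0.06,"turn":0},{"dx":0,"dy":0,"dz":0.02,"turn":0},{"dx":0,"dy":0,"dz":0,"turn":0}]'
```

```text
time: 30.05
tool_pos: [0.4845, 0.1672, 0.0961]
tool_rot: [1.0, -0.007, 0.001, -0.0]
contact_force: [-0.7, -0.0, 0.1]
width: 0.8
grip_force: 0.0
side [201, 219, 32, 14, 285] [[232, 228], [203, 232], [201, 222], [229, 219]] 
wrist [223, 182, 113, 145, 15215] [[333, 182], [335, 188], [327, 326], [231, 326], [223, 183]] [[0.528, 0.137], [0.525, 0.136], [0.438, 0.137], [0.439, 0.197], [0.529, 0.195]]
top [209, 260, 14, 13, 147] [[222, 272], [214, 271], [209, 260], [222, 260]] [[0.494, 0.136], [0.496, 0.157], [0.525, 0.171], [0.525, 0.137]]
top [217, 283, 6, 12, 49] [[221, 283], [221, 294], [218, 294], [217, 286]] [[0.466, 0.139], [0.437, 0.139], [0.438, 0.146], [0.458, 0.149]]
30.05 [0.48451384 0.16715539 0.09605499] 0.7996168042425446 0.0 [-0.6706388  -0.0250394   0.06519451]
time: 30.6
tool_pos: [0.4834, 0.1662, 0.0728]
tool_rot: [1.0, -0.007, -0.001, 0.0]
contact_force: [0.5, 0.6, 0.7]
width: 0.8
grip_force: 0.0
```

```bash
for i in 1 2; do python3 -m jog '[{"dx":0,"dy":0,"dz":0.015,"turn":0},{"dx":0,"dy":0,"dz":0.01,"turn":0}]' | grep -E 'pos|contact'; done
```

```text
tool_pos: [0.484, 0.1664, 0.0707]
contact_force: [0.5, -0.4, 0.1]
tool_pos: [0.484, 0.1664, 0.0677]
contact_force: [0.5, 0.7, 0.0]
```

```bash
python3 -m jog '[{"dx":0,"dy":0,"dz":0.01,"turn":0},{"dx":0,"dy":0,"dz":0,"turn":0}]' | grep -E 'pos|contact'; python3 -m jog '[{"dx":0,"dy":0,"dz":0,"turn":0},{"dx":0,"dy":0,"dz":0,"turn":0},{"dx":0,"dy":0,"dz":0,"turn":0},{"dx":0,"dy":0,"dz":0,"turn":0},{"dx":0,"dy":0,"dz":0,"turn":0}]' -1 120
```

```text
tool_pos: [0.4838, 0.1664, 0.0664]
contact_force: [0.1, -0.8, 0.3]
time: 31.7
tool_pos: [0.485, 0.1668, 0.0687]
tool_rot: [1.0, -0.007, 0.001, -0.0]
contact_force: [-4.9, -1.5, 28.7]
width: 0.653
grip_force: 127.0
```

```bash
python3 -m jog '[{"dx":0,"dy":0,"dz":-0.05,"turn":0},{"dx":0,"dy":0,"dz":-0.15,"turn":0},{"dx":0,"dy":0,"dz":-0.25,"turn":0},{"dx":0,"dy":0,"dz":-0.3,"turn":0},{"dx":0,"dy":0,"dz":-0.3,"turn":0},{"dx":0,"dy":0,"dz":-0.15,"turn":0},{"dx":0,"dy":0,"dz":-0.05,"turn":0},{"dx":0,"dy":0,"dz":0,"turn":0}]'; python3 cm.py
```

```text
time: 32.5
tool_pos: [0.4839, 0.1664, 0.2168]
tool_rot: [1.0, -0.007, 0.0, -0.0]
contact_force: [0.3, 0.5, -3.4]
width: 0.65
grip_force: 127.8
side [220, 175, 11, 11, 97] [[230, 184], [220, 185], [220, 176], [227, 175]] 
side [198, 177, 14, 11, 126] [[211, 186], [200, 187], [198, 178], [210, 177]] 
wrist [214, 193, 134, 167, 20190] [[345, 194], [346, 222], [335, 359], [225, 359], [214, 195]] [[0.491, 0.103], [0.463, 0.101], [0.3, 0.105], [0.302, 0.229], [0.492, 0.227]]
top [196, 260, 18, 15, 209] [[213, 274], [204, 273], [196, 260], [213, 261]] [[0.489, 0.16], [0.491, 0.183], [0.525, 0.204], [0.522, 0.16]]
top [205, 287, 8, 14, 98] [[206, 300], [205, 290], [212, 287], [212, 300]] [[0.422, 0.177], [0.448, 0.18], [0.455, 0.162], [0.422, 0.162]]
32.5 [0.48391631 0.1664396  0.21676136] 0.6501528938227971 127.75190048385412 [ 0.26813082  0.50734098 -3.42038961]
```

```bash
python3 -m jog '[{"dx":0.05,"dy":0.15,"dz":0,"turn":0},{"dx":0.107,"dy":0.313,"dz":0,"turn":0},{"dx":0.107,"dy":0.313,"dz":0,"turn":0},{"dx":0.107,"dy":0.313,"dz":0,"turn":0},{"dx":0.107,"dy":0.313,"dz":0,"turn":0},{"dx":0.107,"dy":0.313,"dz":0,"turn":0},{"dx":0.107,"dy":0.313,"dz":0,"turn":0},{"dx":0.107,"dy":0.313,"dz":0,"turn":0},{"dx":0.107,"dy":0.313,"dz":0,"turn":0},{"dx":0.107,"dy":0.313,"dz":0,"turn":0},{"dx":0.057,"dy":0.163,"dz":0,"turn":0},{"dx":0,"dy":0,"dz":0,"turn":0.04}]' | head -1;  python3 -m jog '[{"dx":0,"dy":0,"dz":0,"turn":0.039},{"dx":0,"dy":0,"dz":0.3,"turn":0},{"dx":0,"dy":0,"dz":0.25,"turn":0},{"dx":0,"dy":0,"dz":0.1,"turn":0},{"dx":0,"dy":0,"dz":0,"turn":0},{"dx":0,"dy":0,"dz":0,"turn":0}]'; cat > jig.py <<'E'
from h import *
o=arm.get_obs();J=np.array([.6182,-.2031]);y=-.138
c,s=np.cos(y),np.sin(y);d=np.array(o['tool_pos'][:2])-J
R0=Ro.from_quat(o['tool_rot']).as_matrix()
print('TCP in jig mm',np.round([1e3*(c*d[0]+s*d[1]),1e3*(-s*d[0]+c*d[1]),1e3*o['tool_pos'][2]],1),'tool x angle vs jig',round(np.arctan2(R0[1,0],R0[0,0])-y,4),'t',o['time'],'w',round(o['width'],3),'F',np.round(o['contact_force'],1),round(o['grip_force'],1))
E
python3 jig.py
```

```text
time: 33.85
time: 34.45
tool_pos: [0.6073, -0.2109, 0.1389]
tool_rot: [0.998, -0.069, 0.0, -0.0]
contact_force: [-0.2, 0.0, -1.9]
width: 0.65
grip_force: 127.8
TCP in jig mm [ -9.7  -9.2 138.9] tool x angle vs jig -0.0003 t 34.45 w 0.65 F [-0.2  0.  -1.9] 127.8
```

```bash
python3 -m jog '[{"dx":0,"dy":0,"dz":0.15,"turn":0},{"dx":0,"dy":0,"dz":0.08,"turn":0},{"dx":0,"dy":0,"dz":0.04,"turn":0},{"dx":0,"dy":0,"dz":0,"turn":0}]' | grep -E 'pos|contact'; for i in 1 2 3; do python3 -m jog '[{"dx":0,"dy":0,"dz":0.01,"turn":0},{"dx":0,"dy":0,"dz":0,"turn":0}]' | grep -E 'pos|contact'; done
```

```text
tool_pos: [0.6069, -0.2109, 0.1061]
contact_force: [-0.8, 0.3, -2.6]
tool_pos: [0.6073, -0.2111, 0.1055]
contact_force: [0.7, 0.1, -2.6]
tool_pos: [0.607, -0.211, 0.1039]
contact_force: [0.7, 0.7, -2.5]
tool_pos: [0.6071, -0.2111, 0.1029]
contact_force: [-0.6, -0.7, 0.9]
```

```bash
python3 -m jog '[{"dx":0,"dy":0,"dz":0.005,"turn":0},{"dx":0,"dy":0,"dz":0,"turn":0}]' | grep -E 'pos|contact'; python3 -m jog '[{"dx":0,"dy":0,"dz":0,"turn":0},{"dx":0,"dy":0,"dz":0,"turn":0},{"dx":0,"dy":0,"dz":0,"turn":0}]' 0.65 | grep -E 'pos|contact|width';  python3 -m jog '[{"dx":0,"dy":0,"dz":-0.2,"turn":0},{"dx":0,"dy":0,"dz":-0.4,"turn":0},{"dx":-0.3,"dy":0,"dz":-0.4,"turn":0},{"dx":-0.4,"dy":0,"dz":-0.1,"turn":0},{"dx":-0.1,"dy":0,"dz":0,"turn":0},{"dx":0,"dy":0,"dz":0,"turn":0}]'  | grep -E 'pos|contact|width'; python3 cm.py; python3 jig.py
```

```text
tool_pos: [0.6071, -0.2111, 0.1028]
contact_force: [-2.5, 0.9, 7.5]
tool_pos: [0.6071, -0.211, 0.1019]
contact_force: [-0.2, -0.3, -0.7]
width: 0.827
tool_pos: [0.5162, -0.1983, 0.2263]
contact_force: [-0.2, 0.2, -0.4]
width: 0.826
side [271, 278, 13, 6, 48] [[283, 278], [274, 283], [271, 281]] 
wrist [238, 30, 87, 130, 10178] [[316, 158], [244, 158], [238, 38], [318, 30], [324, 149]] [[0.551, -0.239], [0.561, -0.172], [0.66, -0.185], [0.657, -0.252], [0.558, -0.247]]
top [343, 209, 28, 37, 819] [[370, 210], [370, 224], [358, 245], [344, 244], [346, 209]] [[0.652, -0.252], [0.616, -0.25], [0.561, -0.218], [0.564, -0.181], [0.656, -0.189]]
36.55 [ 0.51624516 -0.19831609  0.22630513] 0.8264282825477947 0.0 [-0.23763367  0.23214677 -0.42138094]
TCP in jig mm [-99.   -9.4 225.6] tool x angle vs jig -0.0004 t 36.7 w 0.825 F [ 0.1  0.5 -0.1] 0.0
```

The blank is on the stack, not dropped. Now I'll tap: close the fingers, go down behind the −x end and push towards the end stop.

```bash
python3 -m jog '[{"dx":0.06,"dy":-0.078,"dz":0.2,"turn":0},{"dx":0.06,"dy":0,"dz":0.35,"turn":0},{"dx":0,"dy":0,"dz":0.35,"turn":0},{"dx":0,"dy":0,"dz":0.22,"turn":0},{"dx":0,"dy":0,"dz":0.08,"turn":0},{"dx":0,"dy":0,"dz":0,"turn":0}]' -1 40; python3 jig.py; python3 -m jog '[{"dx":0.04,"dy":0,"dz":0,"turn":0},{"dx":0.04,"dy":0,"dz":0,"turn":0},{"dx":0.03,"dy":0,"dz":0,"turn":0},{"dx":0.03,"dy":0,"dz":0,"turn":0},{"dx":0,"dy":0,"dz":0,"turn":0}]' >/dev/null; python3 jig.py;python3 -m jog '[{"dx":0.02,"dy":0,"dz":0,"turn":0},{"dx":0.02,"dy":0,"dz":0,"turn":0},{"dx":0,"dy":0,"dz":0,"turn":0}]'>/dev/null; python3 jig.py
```

```text
time: 37.3
tool_pos: [0.5333, -0.191, 0.0801]
tool_rot: [0.998, -0.069, -0.001, -0.0]
contact_force: [0.9, 0.5, 0.6]
width: 0.001
grip_force: 0.0
TCP in jig mm [-85.8   0.3  80.1] tool x angle vs jig -0.0002 t 37.3 w 0.001 F [0.9 0.5 0.6] 0.0
TCP in jig mm [-68.1  -0.   82.6] tool x angle vs jig -0.0003 t 37.8 w 0.002 F [ 0.4 -0.3 -0.9] 0.0
TCP in jig mm [-64.3   0.1  81.8] tool x angle vs jig -0.0004 t 38.1 w 0.007 F [-2.8 -0.1  1.3] 1.0
```

```bash
for i in 1 2 3 4; do python3 -m jog '[{"dx":0.02,"dy":0,"dz":0,"turn":0},{"dx":0.01,"dy":0,"dz":0,"turn":0}]'>/dev/null; python3 jig.py; done
```

```text
TCP in jig mm [-60.8   0.1  81.7] tool x angle vs jig -0.0004 t 38.3 w -0.001 F [-5.7  1.4  1.8] 2.7
TCP in jig mm [-58.6   0.3  81.4] tool x angle vs jig -0.0002 t 38.5 w 0.003 F [-11.3   1.    5.2] 5.5
TCP in jig mm [-57.7   0.7  80.8] tool x angle vs jig -0.0001 t 38.7 w -0.002 F [-18.8   3.5   9.2] 9.6
TCP in jig mm [-57.1   0.9  80.1] tool x angle vs jig 0.0001 t 38.9 w 0.004 F [-28.3   2.9  14. ] 14.7
```

```bash
python3 -m jog '[{"dx":-0.15,"dy":0,"dz":0,"turn":0},{"dx":0,"dy":0,"dz":-0.3,"turn":0},{"dx":0,"dy":0,"dz":-0.25,"turn":0},{"dx":0.21,"dy":0.19,"dz":0,"turn":0},{"dx":0.21,"dy":0.19,"dz":0,"turn":0},{"dx":0.21,"dy":0.19,"dz":0,"turn":0},{"dx":0,"dy":0,"dz":0,"turn":-0.095},{"dx":0,"dy":0,"dz":0,"turn":-0.095},{"dx":0,"dy":0,"dz":0,"turn":-0.095},{"dx":0,"dy":0,"dz":0,"turn":-0.095},{"dx":0,"dy":0,"dz":0,"turn":-0.095},{"dx":0,"dy":0,"dz":0,"turn":-0.095}]' >/dev/null;  python3 -m jog '[{"dx":0,"dy":0,"dz":0,"turn":-0.095},{"dx":0,"dy":0,"dz":0,"turn":-0.095},{"dx":0,"dy":0,"dz":0,"turn":-0.095},{"dx":0,"dy":0,"dz":0,"turn":-0.095},{"dx":0,"dy":0,"dz":0,"turn":-0.05},{"dx":0,"dy":0,"dz":0,"turn":0}]' >/dev/null; python3 jig.py; python3 cm.py
```

```text
TCP in jig mm [  8.6 -68.5 148.1] tool x angle vs jig 1.5714 t 40.7 w -0.001 F [0.5 0.7 0.3] 0.0
side [275, 278, 42, 25, 776] [[315, 298], [279, 302], [275, 279], [312, 278]] 
wrist [179, 92, 165, 116, 17744] [[343, 99], [338, 199], [333, 204], [195, 207], [185, 198], [179, 92], [339, 93]] [[0.671, -0.192], [0.663, -0.259], [0.659, -0.262], [0.56, -0.251], [0.555, -0.243], [0.567, -0.174], [0.669, -0.188]]
top [343, 206, 30, 38, 938] [[371, 208], [369, 242], [344, 240], [347, 206]] [[0.658, -0.254], [0.569, -0.246], [0.574, -0.182], [0.664, -0.191]]
40.7 [ 0.61730531 -0.27217898  0.14814841] -0.000901889086036918 0.0 [0.51351437 0.69240932 0.2508628 ]
```

```bash
python3 -m jog '[{"dx":0,"dy":-0.072,"dz":0.25,"turn":0},{"dx":0,"dy":0,"dz":0.25,"turn":0},{"dx":0,"dy":0,"dz":0.06,"turn":0},{"dx":0.06,"dy":0,"dz":0,"turn":0},{"dx":0.05,"dy":0,"dz":0,"turn":0},{"dx":0.03,"dy":0,"dz":0,"turn":0},{"dx":0.03,"dy":0,"dz":0,"turn":0},{"dx":0.02,"dy":0,"dz":0,"turn":0}]' >/dev/null; python3 jig.py;for i in 1 2 3 4; do python3 -m jog '[{"dx":0.02,"dy":0,"dz":0,"turn":0},{"dx":0.01,"dy":0,"dz":0,"turn":0}]'>/dev/null; python3 jig.py; done
```

```text
TCP in jig mm [ -0.  -45.6  81.9] tool x angle vs jig 1.5708 t 41.65 w -0.001 F [-0.9 -4.2  1.9] 2.0
TCP in jig mm [  0.  -42.8  81.6] tool x angle vs jig 1.571 t 41.85 w 0.0 F [-2.1 -9.6  4. ] 5.1
TCP in jig mm [ -0.5 -40.7  81.6] tool x angle vs jig 1.5715 t 42.05 w -0.001 F [ -6.7 -20.5   4.9] 10.6
TCP in jig mm [ -0.5 -40.2  81.7] tool x angle vs jig 1.5725 t 42.25 w 0.002 F [-11.1 -38.4   0.8] 20.0
TCP in jig mm [ -0.5 -39.8  81.7] tool x angle vs jig 1.5733 t 42.45 w 0.001 F [-14.8 -56.9  -1.5] 29.4
```

```bash
python3 -m jog '[{"dx":-0.2,"dy":0,"dz":0,"turn":0},{"dx":0,"dy":0,"dz":-0.3,"turn":0},{"dx":0,"dy":0,"dz":-0.25,"turn":0},{"dx":0.18,"dy":-0.24,"dz":0,"turn":0},{"dx":0.18,"dy":-0.24,"dz":0,"turn":0},{"dx":0.18,"dy":-0.24,"dz":0,"turn":0},{"dx":0,"dy":0,"dz":0,"turn":0.095},{"dx":0,"dy":0,"dz":0,"turn":0.095},{"dx":0,"dy":0,"dz":0,"turn":0.095},{"dx":0,"dy":0,"dz":0,"turn":0.095},{"dx":0,"dy":0,"dz":0,"turn":0.095},{"dx":0,"dy":0,"dz":0,"turn":0.095}]' >/dev/null;  python3 -m jog '[{"dx":0,"dy":0,"dz":0,"turn":0.095},{"dx":0,"dy":0,"dz":0,"turn":0.095},{"dx":0,"dy":0,"dz":0,"turn":0.095},{"dx":0,"dy":0,"dz":0,"turn":0.095},{"dx":0,"dy":0,"dz":0,"turn":0.05},{"dx":0,"dy":0,"dz":0,"turn":0}]' >/dev/null; python3 jig.py
```

```text
TCP in jig mm [-87.2  10.  146.8] tool x angle vs jig -0.0017 t 44.25 w 0.001 F [-0.   0.4  0.1] 0.0
```

```bash
python3 -m jog '[{"dx":0,"dy":0.083,"dz":0.25,"turn":0},{"dx":0,"dy":0,"dz":0.25,"turn":0},{"dx":0.06,"dy":0,"dz":0.05,"turn":0},{"dx":0.06,"dy":0,"dz":0,"turn":0},{"dx":0.05,"dy":0,"dz":0,"turn":0},{"dx":0.03,"dy":0,"dz":0,"turn":0},{"dx":0,"dy":0,"dz":0,"turn":0}]' >/dev/null; python3 jig.py;for i in 1 2 3 4 5; do python3 -m jog '[{"dx":0.02,"dy":0,"dz":0,"turn":0},{"dx":0.01,"dy":0,"dz":0,"turn":0}]'>/dev/null; python3 jig.py; done
```

```text
TCP in jig mm [-61.7  -0.4  81.9] tool x angle vs jig 0.0002 t 44.95 w 0.001 F [ 0.   0.  -0.2] 0.0
TCP in jig mm [-59.3  -0.3  81.2] tool x angle vs jig -0.0002 t 45.15 w 0.002 F [-0.2 -0.2 -0.3] 0.0
TCP in jig mm [-57.1  -0.2  80.5] tool x angle vs jig -0.0003 t 45.35 w 0.006 F [-7.1  1.   3.6] 3.3
TCP in jig mm [-56.7  -0.   79.7] tool x angle vs jig -0.0001 t 45.55 w -0.004 F [-18.1   0.3   8.8] 9.0
TCP in jig mm [-56.3   0.2  78.9] tool x angle vs jig 0.0 t 45.75 w 0.001 F [-28.9   1.4  14.6] 14.3
TCP in jig mm [-55.9   0.4  78.1] tool x angle vs jig 0.0002 t 45.95 w 0.004 F [-39.2   2.1  17.9] 19.7
```

```bash
python3 -m jog '[{"dx":-0.15,"dy":0,"dz":0,"turn":0},{"dx":-0.1,"dy":0,"dz":-0.3,"turn":0},{"dx":-0.2,"dy":0,"dz":-0.3,"turn":0},{"dx":-0.2,"dy":0,"dz":-0.3,"turn":0},{"dx":0,"dy":0,"dz":-0.1,"turn":0},{"dx":0,"dy":0,"dz":0,"turn":0}]' >/dev/null; python3 jig.py; python3 - <<'E'
from h import *
import pickle
J=np.array([.6182,-.2031,0]);Rj=Ro.from_euler('z',-.138).as_matrix()
o=arm.get_obs()
for n in['wrist','top','side']:
    p=cams.capture(n);h=cv2.cvtColor(p['img'],cv2.COLOR_BGR2HSV);m=((h[...,0]>8)&(h[...,0]<28)&(h[...,1]>80)).astype(np.uint8)
    k,l,s,c=cv2.connectedComponentsWithStats(m);i=1+np.argmax(s[1:,4])
    q=cv2.approxPolyDP(cv2.convexHull(np.argwhere(l==i)[:,::-1].astype(np.int32)),1.5,True)[:,0].astype(float)
    print(n,q.tolist(),np.round((back(p,q,.040,o)-J)@Rj*1e3,1)[:,:2].tolist())
    X=np.array([[a,b,z] for z in(16,40) for a,b in((45,30),(-45,30),(-45,-30),(45,-30))])*1e-3@Rj.T+J
    print(' expected',np.round(proj(p,X,o),0).tolist())
    m2=(l==i).astype(np.uint8);e=np.zeros_like(m);cv2.fillConvexPoly(e,cv2.convexHull(np.round(proj(p,X,o)).astype(np.int32)),1)
    print(' extra px',int((m2&(1-cv2.dilate(e,np.ones((3,3),np.uint8)))).sum()),'missing',int(((1-m2)&cv2.erode(e,np.ones((3,3),np.uint8))).sum()),int(e.sum()))
    if n=='wrist':cv2.imwrite('pics/end.png',p['img'])
E
```

```text
TCP in jig mm [-121.8   -0.6  202.8] tool x angle vs jig -0.0007 t 46.55 w 0.002 F [ 0.2 -0.5  0.1] 0.0
wrist [[323.0, 0.0], [318.0, 119.0], [237.0, 119.0], [232.0, 0.0]] [[29.3, -30.7], [-45.4, -30.2], [-45.3, 28.8], [29.3, 29.0]]
 expected [[234.0, -13.0], [239.0, 119.0], [314.0, 118.0], [318.0, -13.0], [229.0, -28.0], [235.0, 119.0], [318.0, 118.0], [323.0, -28.0]]
 extra px 0 missing 149 10637
top [[559.0, 77.0], [559.0, 85.0], [0.0, 90.0], [0.0, 83.0]] [[448.8, -489.2], [427.0, -490.5], [227.3, 967.8], [246.3, 971.6]]
 expected [[343.0, 204.0], [339.0, 239.0], [362.0, 242.0], [366.0, 207.0], [344.0, 203.0], [340.0, 238.0], [364.0, 241.0], [368.0, 206.0]]
 extra px 4364 missing 838 974
side [[313.0, 295.0], [277.0, 298.0], [274.0, 275.0], [309.0, 273.0], [314.0, 287.0]] [[35.5, -57.8], [-47.9, -59.5], [-44.5, 27.4], [41.7, 26.4], [43.4, -29.1]]
 expected [[310.0, 280.0], [274.0, 282.0], [277.0, 298.0], [314.0, 295.0], [310.0, 272.0], [274.0, 274.0], [277.0, 290.0], [315.0, 287.0]]
 extra px 0 missing 7 967
```

The silhouettes in the wrist and side views match the flush stack, with 0 pixels outside the expected outline and the −x edge at −45.4 mm. Handing in.

```bash
python3 -c "
from cell import arm
print(arm.sign_off())"
```

```text
the job is handed in; nothing more can be done
None
```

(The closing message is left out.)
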